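Bench-test plug-in relays and put them away

ROBOT

A 6-joint arm with a two-finger parallel gripper is mounted at the origin on the work surface. World frame = base frame: x ahead of the robot, y to its left, z up, the work surface at z = 0. Lengths are in m, angles in rad, forces in N, time in s.
With the tool pointing down it reaches from about 0.35 to 0.975 m from the base axis. Payload 4.9 kg.
Tool frame: the origin (TCP) lies at the very end of the fingers, on their centre line; the grasp point (between the pads) lies 19 mm behind it; z points along the fingers, y is the line along which they close (so a half turn about z gives the same grasp; the last joint's range is limited). The gripper opens to 85 mm and grips with 20 to 120 N. Pads are 22 mm wide; open, the fingers measure 114 mm over their backs; the gripper's body (76 mm by 85 mm) begins 54 mm behind the grasp point. The pads swing forward as they close: fully open they stand 13 mm farther back than shut.
Start: joints at [-1.341, 0.053, 1.613, -0, 1.476, -0.119], TCP at [0.214, -0.587, 0.231] pointing down, gripper open.
Joint ranges: [-3.01, 3.01], [-1.01, 2.22], [0.06, 2.58], [-1.02, 4.17], [0.09, 2.62], [-3.14, 3.14]. Speed limits (rad/s): [2.57, 2.57, 3.14, 3.14, 3.14, 3.14].

INTERFACE

Orientations are given as a unit quaternion [w, x, y, z].
In Python, from plant import monitor, vision, manip gives the robot as it stands. The module is installed in compiled form; this text tells all that it offers.
- The arm moves only by the tool arm_command, never from a script. Its argument "rows" is a list of rows, each a list of 3 entries, a list of its own where there are three numbers: the finger opening in mm, from 0 to 85.4, then the shift along the world's x, y, z in units of 30 cm (1.0 is 30 cm), then the turn, a rotation vector about the world's x, y, z in units of pi/2 rad (1.0 is pi/2 rad). In form: [[claw, [x, y, z], [wx, wy, wz]], ...]. A call has 1 to 12 rows; each row is the pose to reach, as a shift and turn from the pose commanded when the call began; what a row does not reach only later rows make up. A row lasts 1/12 s, in which the tool goes at most 41.7 mm and 7.16 degrees, less where a joint would pass 70% of its speed; a pose out of reach is approached as far as the arm can. A call with a number of a shift or a turn outside -1 to 1 is refused whole. A call with a gripper value outside its range is refused whole. The fingers move at their own pace and stop on an object; the grip force is fixed at half the most. Time passes only in rows, so rows that repeat a pose let the fingers close. It gives the time, the measured TCP pose, the force, the opening and the grip force at its end, in the units of the state.
- monitor.state(): the state, without advancing time (a new reading comes with each control period).
- vision.grab_frame(name): name is "scene" or "top" or "wrist"; returns a dict with "color" (400x640x3 uint8, red, green, blue), "z_map" (400x640 float32, m along the optical axis (not along the pixel's ray), 0 where there is no reading), "mtx" (3x3 intrinsics, pixels), "R" (3x3) and "t" (3): a world point X has camera coordinates R X + t. Camera axes: x right, y down, z forward; pixel columns grow to the right and rows downward; lengths in m; the calibration is good to about 2 mm. A picture is of the moment at which its call begins.
- manip.job_done(): hands the job in; it is judged then, once.
The state is a dict: "time": time; "joint_pos": joint angles; "joint_vel": joint speeds; "joint_efforts": joint torques, N m; "tool_pos": TCP position; "tool_rot": TCP orientation; "contact_force": force on the tool from outside, world axes, zero at the start; "ft_torque": the same for the moment, N m; "gripper_width": opening from 0.0 (shut) to 1.0 (fully open); "grasp_force": force on a finger pad.
Only numpy, scipy, OpenCV 4.12 (cv2) and the standard library are available. Lean on these libraries where they do the work, as an engineer would, in place of code of your own. Each camera call takes 0.05 s, during which the arm holds its last target. There are 200 camera calls.

TASK

Load every loose plug-in relay on the bench into the bays of the relay tester, one upright in each bay and down on its floor. With all of them loaded, use the stylus to press the tester's small recessed button fully down and keep it down for two seconds, then stand the stylus back in its stand. Finally move the tested relays onto the floor of the open top drawer of the parts cabinet and push the drawer fully shut; do not disturb the multimeter, the tape roll or the screwdriver.

Things in the scene. Friction and masses are not known exactly. Their poses are not given: they have to be found in the camera images.
- relay0: plug-in relay, a plain upright block 28 mm (its x) by 38 mm (its y) by 42 mm high, 70 g, grey cover on a black base with a small paper patch on top; origin at the centre of its underside, z up. Two to four relays are present; an absent one reads None. Any relay fits any bay, either way round
- relay1: plug-in relay, a plain upright block 28 mm (its x) by 38 mm (its y) by 42 mm high, 70 g, grey cover on a black base with a small paper patch on top; origin at the centre of its underside, z up. Two to four relays are present; an absent one reads None. Any relay fits any bay, either way round
- relay2: plug-in relay, a plain upright block 28 mm (its x) by 38 mm (its y) by 42 mm high, 70 g, grey cover on a black base with a small paper patch on top; origin at the centre of its underside, z up. Two to four relays are present; an absent one reads None. Any relay fits any bay, either way round
- relay3: plug-in relay, a plain upright block 28 mm (its x) by 38 mm (its y) by 42 mm high, 70 g, grey cover on a black base with a small paper patch on top; origin at the centre of its underside, z up. Two to four relays are present; an absent one reads None. Any relay fits any bay, either way round
- tester: relay tester, fixed grey steel case with an aluminium deck, 110 mm (x) by 290 mm (y), deck top 52 mm above the table; four rectangular bays in a row along its y and the recessed button at the +y end of the row; origin at the centre of its underside, its yaw is that of the bays
- bay0 (a point): centre of the floor of bay 0; the bay measures 34 mm along the tester's x by 44 mm along its y and is 14 mm deep (floor 38 mm, mouth 52 mm above the table), so a seated relay stands 28 mm out of it; neighbouring bays are 52 mm apart along y. Axes are the tester's
- bay1 (a point): centre of the floor of bay 1; the bay measures 34 mm along the tester's x by 44 mm along its y and is 14 mm deep (floor 38 mm, mouth 52 mm above the table), so a seated relay stands 28 mm out of it; neighbouring bays are 52 mm apart along y. Axes are the tester's
- bay2 (a point): centre of the floor of bay 2; the bay measures 34 mm along the tester's x by 44 mm along its y and is 14 mm deep (floor 38 mm, mouth 52 mm above the table), so a seated relay stands 28 mm out of it; neighbouring bays are 52 mm apart along y. Axes are the tester's
- bay3 (a point): centre of the floor of bay 3; the bay measures 34 mm along the tester's x by 44 mm along its y and is 14 mm deep (floor 38 mm, mouth 52 mm above the table), so a seated relay stands 28 mm out of it; neighbouring bays are 52 mm apart along y. Axes are the tester's
- well_mouth (a point): centre of the mouth of the button's round well in the deck (15 mm across, 52 mm above the table), 57 mm towards +y from the centre of bay3
- button_top (a point): centre of the top face of the white button (13 mm across) in the bottom of the well, 8 mm below the deck when not pressed; moves down with the button
- button (a joint): button travel: 0 released, 0.005 m fully down (counts as down above 0.004); springs back, about 4 N when fully down
- stylus: test stylus, 50 g: a 20 by 20 mm square black handle 55 mm long above a round steel pin 6 mm thick and 42 mm long pointing down; origin at the point of the pin, z up along the handle, so the handle spans 42 to 97 mm above the origin; x and y are square to the handle's flats
- stylus_tip (a point): the point of the stylus pin (same place as the stylus origin)
- stand: stylus stand, fixed black block 64 by 64 by 50 mm on a thin rubber foot; origin at the centre of its underside. The stylus stands in it with the pin in the hole and the handle's shoulder resting on the block's top, its point 8 mm above the table
- stand_hole (a point): centre of the mouth of the stand's hole, 14 mm across, 50 mm above the table, through the block
- drawer_floor (a point): point on the top drawer's inner floor, 95 mm above the table, midway across; axes are the cabinet's (-x towards the handle); travels with the drawer. The inside spans -61 to +134 mm in x and -109 to +109 mm in y about this point; side walls 53 mm high, front panel 15 mm thick with its top 157 mm above the table. At the start only x from -61 to about +63 mm or more is clear of the cabinet's top
- cab_drawer0_handle (a point): middle of the top drawer's bar handle, 11 mm thick and 120 mm long along y, 132 mm above the table, standing 35 mm in front of the drawer's front panel
- cab_drawer0 (a joint): the top drawer of a fixed grey two-drawer parts cabinet 240 mm deep, 260 mm wide (y) and 170 mm high, whose front faces its own -x, towards the robot; how far it is open: 0 shut, up to 0.166 m; slides towards the cabinet's -x, about 1 N of friction, stays where it is left
- meter: yellow multimeter 150 x 75 x 35 mm, loose bystander
- tape: cardboard tape roll 90 mm across, 22 mm high, loose bystander
- driver: screwdriver 170 mm long, loose bystander
Things that resemble listed ones, but are neither listed nor needed, are in the scene too. What is shaped like the relay0 but red is not meant.

How it is judged:
By the outcome, as a careful person would: the job done as asked, in the order asked, and still so for the second after the job is handed in, with the robot touching nothing.
Of relay0, relay1, relay2, relay3 only 2 to 4 are there at a start; the rules pass over those that are not, and their reading is None.
At some moment in a run one of relay0, relay1, relay2, relay3 may be knocked a few centimetres aside while the robot is not near it.
It also fails if it takes over 210 s, if anything falls off the work surface, if the arm or the gripper's body presses on something with over 40 N, if the wrist force passes 120 N, or if a joint passes its speed limit or range.

## Working session

There is one attempt and no reset: what is moved stays moved. The work goes in short steps, Python scripts to look and compute and a tool call to move; the robot and the scene stay as the last step left them, time stands still between calls to the robot, and variables do not carry over. Pictures are saved under pics/ and viewed, at most 14 in all, crops included, and the job is handed in when it is done.

Besides the shell and the picture viewer there is one more tool, called by a JSON object that holds its "api" and its "payload". arm_command: Moves the arm, as the interface text tells. Shifts and turns lie within -1 to 1; 1 stands for 30 cm of shift or pi/2 rad of turn. Its arguments: {"type":"object","properties":{"rows":{"type":"array"}},"required":["rows"]}

```bash
mkdir -p pics
cat > h.py <<'E'
import numpy as np, cv2, pickle
from plant import monitor, vision, manip
def grab(n, save=None):
    f=vision.grab_frame(n)
    if save: cv2.imwrite('pics/'+save+'.png', f['color'][:,:,::-1])
    pickle.dump(f,open(f'last_{save or n}.pkl','wb'))
    return f
def ray(f,u,v):
    K,R,t=[np.array(f[k],float) for k in('mtx','R','t')]
    return -R.T@t, R.T@np.linalg.inv(K)@np.array([u,v,1.])
def onz(f,u,v,z):
    c,d=ray(f,u,v); return c+d*(z-c[2])/d[2]
def cloud(f):
    K,R,t=[np.array(f[k],float) for k in('mtx','R','t')]
    z=f['z_map'].astype(float); v,u=np.mgrid[:z.shape[0],:z.shape[1]]
    p=np.stack([(u-K[0,2])/K[0,0]*z,(v-K[1,2])/K[1,1]*z,z],-1)
    w=(p-t)@R; w[z==0]=np.nan
    return w
def proj(f,X):
    p=np.array(f['mtx'])@(np.array(f['R'])@np.array(X)+np.array(f['t'])); return p[:2]/p[2]
E
python3 - <<'E'
from h import *
for n in('scene','top'):
    f=grab(n,n+'0'); c,_=ray(f,0,0); print(n,c.round(3),f['mtx'].round(1).tolist(),np.round(f['R'],2).tolist())
print(monitor.state())
E
```

```text
scene [1.099 0.363 0.926] [[426.0, 0.0, 319.7], [0.0, 426.0, 194.5], [0.0, 0.0, 1.0]] [[-0.45, 0.89, -0.01], [0.71, 0.35, -0.61], [-0.54, -0.28, -0.79]]
top [0.454 0.065 1.6  ] [[511.5, 0.0, 322.3], [0.0, 511.5, 198.0], [0.0, 0.0, 1.0]] [[-0.02, -1.0, 0.01], [-1.0, 0.02, -0.06], [0.06, -0.01, -1.0]]
{'time': 0.1, 'joint_pos': array([-1.34100807e+00,  5.33175467e-02,  1.61413906e+00, -5.11958506e-06,
        1.47598311e+00, -1.19039655e-01]), 'joint_vel': array([ 0.00026468, -0.00102249, -0.00432879,  0.001216  ,  0.00127906,
        0.0001494 ]), 'joint_efforts': array([ 7.30064476e-04, -3.94905353e+01, -3.71361136e+01, -3.76742844e-05,
        3.90898917e-03, -1.29051330e-05]), 'tool_pos': array([ 0.21347208, -0.58682672,  0.23017993]), 'tool_rot': array([-9.21971238e-04,  9.84827942e-01,  1.73531183e-01, -5.36577423e-05]), 'contact_force': array([-0.6412549 ,  0.24715977, -0.32877752]), 'ft_torque': array([ 0.02428208, -0.03772571, -0.07711257]), 'grasp_force': 0.0, 'gripper_width': 1.0030908336880562}
```

View pics/top0.png

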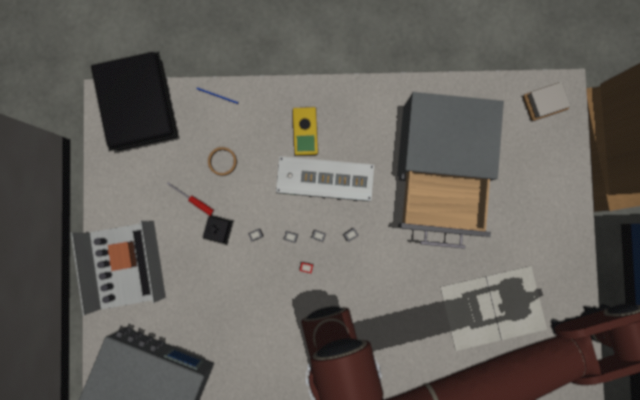

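View pics/scene0.png

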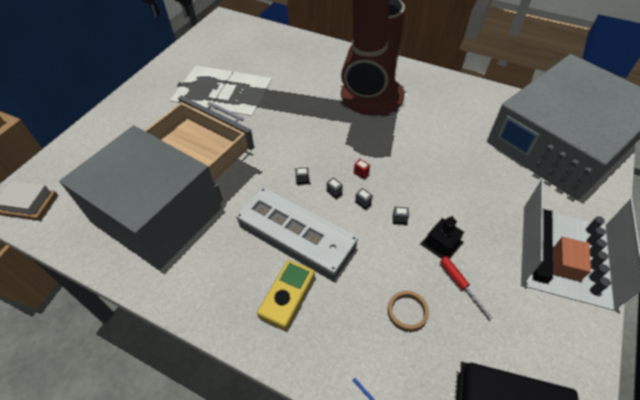

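The top view shows four grey relays with white patches at (256,235), (291,237), (318,236) and (350,234). A red decoy is at (306,267). The tester is at (326,179) with its well at the left end, the stand with the stylus is at (218,229), and the open drawer is at (447,200). The scene view agrees.

Run:
```python
from h import *
f=pickle.load(open('last_top0.pkl','rb')); w=cloud(f)
g=pickle.load(open('last_scene0.pkl','rb')); wg=cloud(g)
print('table z top', np.nanmedian(w[270:290,200:280,2]), 'scene',np.nanmedian(wg[140:160,280:330,2]))
for n,(u,v) in dict(r0=(256,235),r1=(291,237),r2=(318,236),r3=(350,234),red=(306,267),tl=(283,178),tc=(326,180),styl=(214,229),floor=(447,200),front=(447,232),handle=(437,242)).items():
    z=np.nanmedian(w[v-1:v+2,u-1:u+2,2]); print(n,w[v,u].round(3),'z',z.round(3), onz(f,u,v,z).round(3))
hsv=cv2.cvtColor(f['color'],cv2.COLOR_RGB2HSV)
# tester deck: bright region via depth 
m=((abs(w[:,:,2]-.052)<.012)).astype(np.uint8); m[:150]=0;m[205:]=0;m[:,:270]=0;m[:,385:]=0
c=max(cv2.findContours(m,0,2)[0],key=cv2.contourArea)
pts=np.array([onz(f,*p[0],.052)[:2] for p in c],np.float32); print('tester',cv2.minAreaRect(pts))
for n,(u,v) in dict(r0=(400,212),r1=(363,196),r2=(334,186),r3=(302,174)).items(): print('scene',n,wg[v,u].round(3))
m=((abs(w[:,:,2]-.17)<.012)).astype(np.uint8); m[:,:390]=0; m[:,515:]=0;m[250:]=0
c=max(cv2.findContours(m,0,2)[0],key=cv2.contourArea)
pts=np.array([onz(f,*p[0],.17)[:2] for p in c],np.float32); print('cab',cv2.minAreaRect(pts))
h=grab('wrist','wrist0'); cc,d=ray(h,320,200); print('wristcam',cc,d,h['mtx'][0,0]); print(monitor.state()['tool_pos'])
cv2.imwrite('pics/cmp0.png',np.vstack([cv2.resize(f['color'][210:285,190:390,::-1],(800,300),interpolation=2),cv2.resize(h['color'][:,:,::-1],(480,300)).copy().__class__((300,800,3),np.uint8)*0+cv2.copyMakeBorder(cv2.resize(h['color'][:,:,::-1],(480,300)),0,0,0,320,0)]))
```

```text
table z top 0.0005161644772814769 scene -0.0010102697674905453
r0 [0.443 0.255 0.04 ] z 0.043 [0.443 0.255 0.043]
r1 [0.434 0.149 0.044] z 0.043 [0.434 0.149 0.043]
r2 [0.435 0.067 0.04 ] z 0.042 [0.436 0.067 0.042]
r3 [ 0.439 -0.03   0.05 ] z 0.042 [ 0.439 -0.03   0.042]
red [0.343 0.106 0.044] z 0.044 [0.343 0.106 0.044]
tl [0.614 0.169 0.052] z 0.053 [0.614 0.169 0.053]
tc [0.606 0.039 0.04 ] z 0.039 [0.606 0.039 0.039]
styl [0.464 0.368 0.112] z 0.105 [0.464 0.369 0.105]
floor [ 0.533 -0.317  0.093] z 0.093 [ 0.533 -0.317  0.093]
front [ 0.439 -0.303  0.133] z 0.133 [ 0.439 -0.303  0.133]
handle [ 0.411 -0.272  0.139] z 0.135 [ 0.411 -0.273  0.135]
tester ((0.6120243072509766, 0.04200559854507446), (0.2899931073188782, 0.11100748926401138), 83.6314926147461)
scene r0 [0.451 0.258 0.043]
scene r1 [0.444 0.154 0.041]
scene r2 [0.447 0.071 0.041]
scene r3 [ 0.448 -0.025  0.042]
cab ((0.7141180038452148, -0.32570403814315796), (0.2629033327102661, 0.2267083376646042), 83.06263732910156)
wristcam [ 0.27499307 -0.56431503  0.37230394] [-0.22819705 -0.09969522 -0.96869545] 293.772876037822
[ 0.21351071 -0.58689061  0.23034062]
```

View pics/cmp0.png

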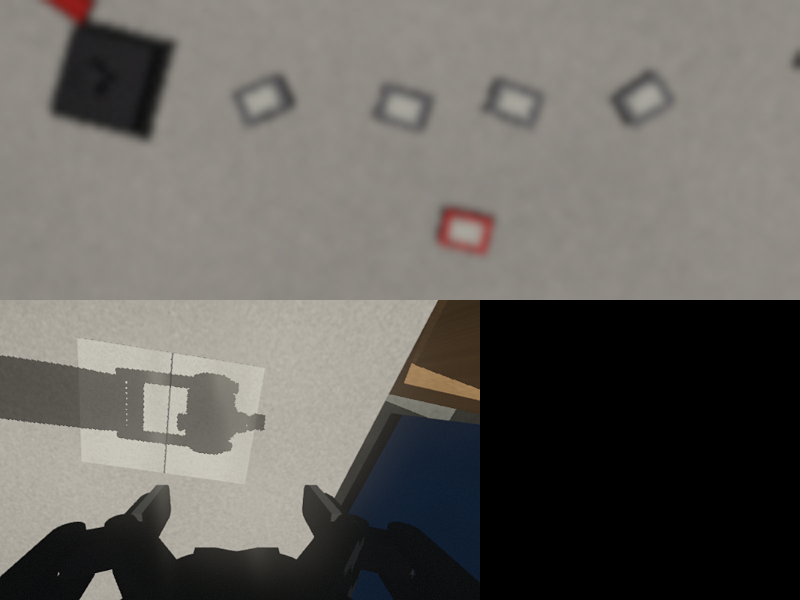

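The crop confirms the relays: four grey covers with paper patches. The red one at (306,267) in the top view is not meant. Now I'll move the wrist camera over the row.

{"api": "arm_command", "payload": {"rows": [[85,[0,0,0.2],[0,0,0.06]],[85,[0.1,0.1,0.35],[0,0,0.12]],[85,[0.2,0.3,0.4],[0,0,0.2]],[85,[0.3,0.5,0.4],[0,0,0.25]],[85,[0.3,0.65,0.4],[0,0,0.3]],[85,[0.3,0.8,0.4],[0,0,0.35]],[85,[0.3,0.9,0.4],[0,0,0.35]]]}}

```text
time: 0.73
tool_pos: [0.295, -0.3801, 0.3474]
tool_rot: [0.0, 0.9, 0.436, 0.0]
contact_force: [0.4, 0.9, 0.2]
gripper_width: 0.997
grasp_force: 0.0
```

{"api": "arm_command", "payload": {"rows": [[85,[0.1,0.12,0],[0,0,0.06]],[85,[0.2,0.24,0],[0,0,0.12]],[85,[0.25,0.36,0],[0,0,0.2]],[85,[0.3,0.5,0],[0,0,0.25]],[85,[0.3,0.65,0],[0,0,0.3]],[85,[0.3,0.78,0],[0,0,0.35]],[85,[0.3,0.78,0],[0,0,0.35]]]}}

```text
time: 1.32
tool_pos: [0.3845, -0.1436, 0.3473]
tool_rot: [-0.0, 0.747, 0.665, 0.001]
contact_force: [-0.2, -0.1, -0.0]
gripper_width: 0.998
grasp_force: 0.0
```

{"api": "arm_command", "payload": {"rows": [[85,[0.1,0.14,0],[0,0,0]],[85,[0.2,0.28,0],[0,0,0]],[85,[0.3,0.42,0],[0,0,0]],[85,[0.3,0.56,0],[0,0,0]],[85,[0.3,0.7,0],[0,0,0]],[85,[0.3,0.74,0],[0,0,0]],[85,[0.3,0.74,0],[0,0,0]],[85,[0.3,0.74,0],[0,0,0]]]}}

```text
time: 1.98
tool_pos: [0.4744, 0.0756, 0.3467]
tool_rot: [-0.0, 0.748, 0.664, -0.001]
contact_force: [-0.5, -1.2, -0.5]
gripper_width: 0.992
grasp_force: 0.0
```

Run:
```python
from h import *
s=monitor.state(); print(s['time'],s['tool_pos'],s['tool_rot'])
f=grab('wrist','w1'); print(ray(f,320,200))
w=cloud(f); print(np.nanmedian(w[:,:,2]))
```

```text
1.9833 [0.47444454 0.07561788 0.34667975] [-1.36919605e-04  7.47871546e-01  6.63843260e-01 -5.07909219e-04]
(array([0.48250185, 0.14088056, 0.48877651]), array([-0.01315945, -0.24996674, -0.96836324]))
8.262882027782346e-07
```

View pics/w1.png

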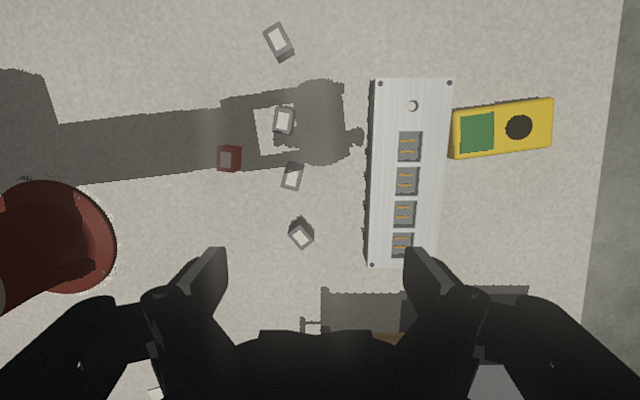

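The wrist view shows relays at (278,42), (284,120), (292,177) and (301,233). The red decoy is at (229,158), the well is at (413,106), and the bays are at (410,146), (408,181), (405,214) and (403,245).

```bash
cat >> h.py <<'E'
def rect(f,m,z):
    c=cv2.findContours(m.astype(np.uint8),0,2)[0]; out=[]
    for k in c:
        if cv2.contourArea(k)<25: continue
        p=np.array([onz(f,*q[0],z)[:2] for q in k],np.float32)
        (x,y),(a,b),an=cv2.minAreaRect(p)
        if a<b: a,b=b,a; an-=90
        an=(an+90)%180-90   # direction of long side, deg, in (-90,90]
        out.append((round(x,4),round(y,4),round(a*1e3,1),round(b*1e3,1),round(an,1)))
    return out
def relays(f,lo=.034,hi=.05,z=.042,box=None):
    w=cloud(f); m=(w[:,:,2]>lo)&(w[:,:,2]<hi)
    if box is not None: m&=(w[:,:,0]>box[0])&(w[:,:,0]<box[1])&(w[:,:,1]>box[2])&(w[:,:,1]<box[3])
    return rect(f,m,z)
E
python3 - <<'E'
from h import *
f=pickle.load(open('last_w1.pkl','rb')); w=cloud(f)
B=(.3,.53,-.1,.33)
print('relays w',relays(f,box=B))
t=pickle.load(open('last_top0.pkl','rb')); s=pickle.load(open('last_scene0.pkl','rb'))
print('top',relays(t,box=B)); print('scene',relays(s,box=B))
for u,v in((278,42),(284,120),(292,177),(301,233)): print('z',np.nanmedian(w[v-2:v+3,u-2:u+3,2]))
# deck
m=(w[:,:,2]>.046)&(w[:,:,2]<.058)&(w[:,:,0]>.5)&(w[:,:,0]<.72)&(w[:,:,1]>-.15)&(w[:,:,1]<.25)
print('deck',rect(f,m,.052))
g=cv2.cvtColor(f['color'],cv2.COLOR_RGB2GRAY)
d=np.zeros_like(g); d[115:262,380:440]=(g[115:262,380:440]<135)
print('bays',rect(f,d,.052)); 
print('deckgray',np.median(g[100:250,380:390]), g[100:114,405:422].min(1))
d=(w[:,:,2]<.0485)&(w[:,:,2]>.03); d2=np.zeros_like(d); d2[80:260,385:435]=d[80:260,385:435]
print('bays depth',rect(f,d2,.052))
E
```

```text
relays w [(0.437, -0.0306, 39.1, 29.2, -58.8), (0.4365, 0.0675, 38.4, 27.5, 68.6), (0.3418, 0.1063, 38.5, 28.8, 78.2), (0.4352, 0.152, 37.3, 28.1, 72.2), (0.4436, 0.258, 38.8, 27.8, -68.2)]
top [(0.3428, 0.1052, 37.4, 27.7, 74.6), (0.4372, 0.1509, 37.6, 27.4, 72.7), (0.4385, 0.0655, 37.8, 27.0, 66.9), (0.4388, -0.0336, 37.2, 27.7, -57.8), (0.4456, 0.2575, 38.9, 27.9, -68.1)]
scene [(0.4488, 0.261, 38.3, 31.1, -63.8), (0.439, 0.1537, 39.8, 30.7, 72.2), (0.4413, 0.0684, 41.3, 32.1, 68.3), (0.4413, -0.0299, 38.4, 32.7, -54.4), (0.346, 0.108, 40.8, 33.3, 75.8)]
z 0.041989058688127426
z 0.04185007644306234
z 0.04171516394920299
z 0.04164924008780219
deck [(0.6093, 0.0436, 288.5, 111.1, 83.5)]
bays [(0.6207, -0.0678, 78.7, 48.5, -6.8), (0.6045, -0.01, 42.3, 33.4, 83.2), (0.6104, 0.0417, 42.9, 33.8, 83.2), (0.616, 0.0934, 43.2, 33.6, 83.3)]
deckgray 190.0 [130  90  82  85  82  89  80  75  85  79  91 116 180 186]
bays depth [(0.5974, -0.0606, 43.1, 32.8, 83.2), (0.6034, -0.0083, 42.2, 33.1, 83.2), (0.6091, 0.0427, 41.3, 33.4, 83.2), (0.6149, 0.0936, 43.3, 33.4, 83.7), (0.6209, 0.1505, 13.4, 13.0, 83.2)]
```

```bash
cat > go.py <<'E'
import sys
from h import *
def tool():
    s=monitor.state(); q=s['tool_rot']; return s['tool_pos'], np.degrees(2*np.arctan2(q[2],q[1]))
def go(*targets):   # each x,y,z[,yaw]; chained
    p,y=tool(); print('at',p.round(4),'yaw',round(y,1),'F',monitor.state()['contact_force'].round(1),'w',monitor.state()['gripper_width'])
    for t in targets:
        d=(np.array(t[:3])-p)/.3; r=((t[3]-y+90)%180-90)/90 if len(t)>3 else 0
        print('->',t,'d',d.round(3),'turn',round(r,3),'rows',round(float(np.linalg.norm(d)*.3/.0417),1),round(abs(r)*90/7.16,1))
        p=np.array(t[:3]); y=t[3] if len(t)>3 else y
if __name__=='__main__':
    go(*[list(map(float,a.split(','))) for a in sys.argv[1:]])
E
python3 go.py .437,-.0306,.08,121.2 .437,-.0306,.018 .437,-.0306,.15,83.2 .598,-.061,.15 .598,-.061,.0565
```

```text
at [0.4745 0.0744 0.3468] yaw 83.1 F [ 0.5 -0.7  0.2] w 0.9953208497770495
-> [0.437, -0.0306, 0.08, 121.2] d [-0.125 -0.35  -0.889] turn 0.424 rows 6.9 5.3
-> [0.437, -0.0306, 0.018] d [ 0.     0.    -0.207] turn 0 rows 1.5 0.0
-> [0.437, -0.0306, 0.15, 83.2] d [0.   0.   0.44] turn -0.422 rows 3.2 5.3
-> [0.598, -0.061, 0.15] d [ 0.537 -0.101  0.   ] turn 0 rows 3.9 0.0
-> [0.598, -0.061, 0.0565] d [ 0.     0.    -0.312] turn 0 rows 2.2 0.0
```

{"api": "arm_command", "payload": {"rows": [[70,[-0.02,-0.05,-0.13],[0,0,0.07]],[70,[-0.04,-0.1,-0.26],[0,0,0.14]],[70,[-0.06,-0.16,-0.39],[0,0,0.21]],[70,[-0.08,-0.22,-0.52],[0,0,0.28]],[70,[-0.1,-0.28,-0.65],[0,0,0.36]],[70,[-0.12,-0.34,-0.76],[0,0,0.424]],[70,[-0.125,-0.35,-0.85],[0,0,0.424]],[70,[-0.125,-0.35,-0.889],[0,0,0.424]],[70,[-0.125,-0.35,-0.889],[0,0,0.424]],[70,[-0.125,-0.35,-0.889],[0,0,0.424]]]}}

```text
time: 2.87
tool_pos: [0.4375, -0.0316, 0.0812]
tool_rot: [0.0, 0.492, 0.871, 0.0]
contact_force: [0.8, 0.0, 0.5]
gripper_width: 0.817
grasp_force: 0.0
```

```bash
python3 - <<'E'
from h import *
import go
f=grab('wrist','w2'); print(relays(f,box=(.3,.53,-.1,.33)))
E
python3 go.py .437,-.0306,.018,121.2
```

```text
[(0.4358, -0.0317, 39.0, 27.4, -58.1), (0.4357, 0.065, 38.5, 27.6, 68.6)]
at [ 0.4386 -0.0315  0.0825] yaw 121.1 F [1.2 0.6 0.6] w 0.8162723884756183
-> [0.437, -0.0306, 0.018, 121.2] d [-0.005  0.003 -0.215] turn 0.001 rows 1.5 0.0
```

{"api": "arm_command", "payload": {"rows": [[70,[-0.006,0,-0.1],[0,0,0]],[70,[-0.006,0,-0.17],[0,0,0]],[70,[-0.006,0,-0.21],[0,0,0]],[70,[-0.006,0,-0.21],[0,0,0]],[20,[-0.006,0,-0.21],[0,0,0]],[20,[-0.006,0,-0.21],[0,0,0]],[20,[-0.006,0,-0.21],[0,0,0]],[20,[-0.006,0,-0.21],[0,0,0]],[20,[-0.006,0,-0.21],[0,0,0]],[20,[-0.006,0,-0.21],[0,0,0]],[20,[-0.006,0,-0.21],[0,0,0]]]}}

```text
time: 3.83
tool_pos: [0.4372, -0.0313, 0.0198]
tool_rot: [0.002, 0.491, 0.871, 0.001]
contact_force: [0.3, 0.9, 6.4]
gripper_width: 0.314
grasp_force: 60.7
```

```bash
python3 go.py .437,-.0306,.15,83.2 .598,-.061,.15 .598,-.061,.0565
```

```text
at [ 0.4372 -0.0313  0.0198] yaw 121.1 F [0.3 0.9 6.4] w 0.31351022450831695
-> [0.437, -0.0306, 0.15, 83.2] d [-0.001  0.002  0.434] turn -0.422 rows 3.1 5.3
-> [0.598, -0.061, 0.15] d [ 0.537 -0.101  0.   ] turn 0 rows 3.9 0.0
-> [0.598, -0.061, 0.0565] d [ 0.     0.    -0.312] turn 0 rows 2.2 0.0
```

{"api": "arm_command", "payload": {"rows": [[20,[0,0,0.1],[0,0,0]],[20,[0,0,0.22],[0,0,-0.07]],[20,[0.05,-0.02,0.3],[0,0,-0.14]],[20,[0.15,-0.03,0.3],[0,0,-0.21]],[20,[0.27,-0.05,0.3],[0,0,-0.28]],[20,[0.4,-0.08,0.3],[0,0,-0.35]],[20,[0.5,-0.1,0.3],[0,0,-0.422]],[20,[0.536,-0.1,0.3],[0,0,-0.422]],[20,[0.536,-0.1,0.28],[0,0,-0.422]],[20,[0.536,-0.1,0.28],[0,0,-0.422]],[20,[0.536,-0.1,0.28],[0,0,-0.422]]]}}

```text
time: 4.75
tool_pos: [0.5943, -0.0605, 0.1003]
tool_rot: [-0.001, 0.748, 0.664, -0.001]
contact_force: [-0.6, 0.2, -1.9]
gripper_width: 0.309
grasp_force: 59.8
```

```bash
cat > hand.py <<'E'
from h import *
import go
# gripped relay in wrist view; deck bays
p,y=go.tool(); z=p[2]+.022
f=grab('wrist'); w=cloud(f)
c=np.array([p[0],p[1]])
m=(abs(w[:,:,2]-z)<.012)&(np.hypot(w[:,:,0]-c[0],w[:,:,1]-c[1])<.03)
print('relay top z',np.nanmedian(w[m][:,2]) if m.any() else None, 'tcp',p.round(4))
print('relay',rect(f,m,z))
m=(w[:,:,2]<.0485)&(w[:,:,2]>.03)&(w[:,:,0]>.57)&(w[:,:,0]<.65)&(w[:,:,1]>-.1)&(w[:,:,1]<.17)
print('holes',rect(f,m,.052))
E
python3 hand.py; python3 go.py .598,-.061,.058,83.2
```

```text
relay top z 0.12205098810948802 tcp [ 0.5943 -0.0605  0.1003]
relay [(0.5945, -0.0589, 57.1, 41.3, -6.7)]
holes [(0.5992, -0.0544, 33.5, 29.8, -6.8), (0.6044, -0.0097, 42.7, 33.5, 83.2), (0.6101, 0.0413, 43.5, 33.5, 83.8), (0.6136, 0.0713, 32.9, 1.0, -6.9)]
at [ 0.5944 -0.0605  0.1007] yaw 83.2 F [-0.2 -0.  -1. ] w 0.3120703041696358
-> [0.598, -0.061, 0.058, 83.2] d [ 0.012 -0.002 -0.142] turn 0.0 rows 1.0 0.0
```

{"api": "arm_command", "payload": {"rows": [[20,[0.0125,-0.008,0],[0,0,0]],[20,[0.0125,-0.008,-0.04],[0,0,0]],[20,[0.0125,-0.008,-0.08],[0,0,0]],[20,[0.0125,-0.008,-0.11],[0,0,0]],[20,[0.0125,-0.008,-0.13],[0,0,0]],[20,[0.0125,-0.008,-0.14],[0,0,0]],[20,[0.0125,-0.008,-0.14],[0,0,0]]]}}

```text
time: 5.38
tool_pos: [0.5991, -0.0631, 0.0585]
tool_rot: [-0.001, 0.748, 0.664, -0.001]
contact_force: [0.4, 0.4, 0.3]
gripper_width: 0.316
grasp_force: 59.8
```

{"api": "arm_command", "payload": {"rows": [[50,[0,0,0],[0,0,0]],[50,[0,0,0],[0,0,0]],[50,[0,0,0],[0,0,0]],[50,[0,0,0.05],[0,0,0]],[50,[0,0,0.15],[0,0,0]],[60,[0,0,0.3],[0,0,0]],[70,[0,0,0.4],[0,0,0]],[70,[0,0,0.4],[0,0,0]]]}}

```text
time: 6.05
tool_pos: [0.6047, -0.0644, 0.1897]
tool_rot: [0.007, 0.748, 0.664, 0.005]
contact_force: [0.8, -0.5, 1.1]
gripper_width: 0.819
grasp_force: 0.0
```

```bash
cat > look.py <<'E'
from h import *
def look(n='wrist'):
    f=grab(n); print('table',relays(f,box=(.3,.53,-.12,.33))); print('bays',relays(f,.07,.092,.080,box=(.55,.67,-.12,.19)))
    return f
if __name__=='__main__': look(); look('top')
E
python3 look.py; python3 go.py .4365,.0675,.1,68.6
```

```text
table [(0.4394, 0.0652, 37.6, 31.5, 68.5), (0.3563, 0.1007, 38.0, 14.3, 67.8)]
bays [(0.5992, -0.0629, 37.5, 27.7, 82.9)]
table [(0.3428, 0.1052, 37.4, 27.7, 74.6), (0.4372, 0.1509, 37.6, 27.4, 72.7), (0.4385, 0.0655, 37.8, 27.0, 66.9), (0.4457, 0.2577, 38.6, 27.5, -68.1)]
bays []
at [ 0.6013 -0.0637  0.1825] yaw 83.2 F [ 0.  -0.2 -0.5] w 0.8221551452112478
-> [0.4365, 0.0675, 0.1, 68.6] d [-0.549  0.437 -0.275] turn -0.162 rows 5.4 2.0
```

{"api": "arm_command", "payload": {"rows": [[70,[-0.1,0.08,0],[0,0,-0.06]],[70,[-0.2,0.16,-0.03],[0,0,-0.12]],[70,[-0.3,0.24,-0.1],[0,0,-0.162]],[70,[-0.4,0.32,-0.18],[0,0,-0.162]],[70,[-0.5,0.4,-0.26],[0,0,-0.162]],[70,[-0.549,0.434,-0.32],[0,0,-0.162]],[70,[-0.549,0.434,-0.342],[0,0,-0.162]],[70,[-0.549,0.434,-0.342],[0,0,-0.162]],[70,[-0.549,0.434,-0.342],[0,0,-0.162]],[70,[-0.549,0.434,-0.342],[0,0,-0.162]]]}}

```text
time: 6.98
tool_pos: [0.4367, 0.0663, 0.078]
tool_rot: [0.001, 0.826, 0.563, 0.001]
contact_force: [0.7, -0.3, -0.3]
gripper_width: 0.82
grasp_force: 0.0
```

```bash
python3 look.py; python3 go.py .4365,.066,.02,68.6
```

```text
table [(0.4371, 0.068, 38.8, 27.5, 67.8), (0.3438, 0.1064, 38.3, 31.2, 76.1), (0.4358, 0.1515, 37.4, 28.1, 72.3)]
bays [(0.5815, -0.0556, 47.1, 12.3, 84.5)]
table [(0.3427, 0.1035, 33.8, 27.7, 77.4), (0.4393, 0.1612, 27.3, 18.2, -1.2), (0.4456, 0.2579, 38.1, 27.5, -68.1)]
bays [(0.6011, -0.0638, 38.8, 27.1, 88.3)]
at [0.437  0.0663 0.0785] yaw 68.5 F [ 0.5 -0.6  0.2] w 0.8204963608370445
-> [0.4365, 0.066, 0.02, 68.6] d [-0.002 -0.001 -0.195] turn 0.001 rows 1.4 0.0
```

{"api": "arm_command", "payload": {"rows": [[70,[0,0.005,-0.1],[0,0,0]],[70,[0,0.005,-0.16],[0,0,0]],[70,[0,0.005,-0.195],[0,0,0]],[70,[0,0.005,-0.195],[0,0,0]],[20,[0,0.005,-0.195],[0,0,0]],[20,[0,0.005,-0.195],[0,0,0]],[20,[0,0.005,-0.195],[0,0,0]],[20,[0,0.005,-0.195],[0,0,0]],[20,[0,0.005,-0.195],[0,0,0]],[20,[0,0.005,-0.195],[0,0,0]],[20,[0,0.005,-0.195],[0,0,0]]]}}

```text
time: 8.0
tool_pos: [0.4367, 0.0684, 0.0201]
tool_rot: [0.001, 0.826, 0.563, 0.001]
contact_force: [0.2, 0.5, 6.4]
gripper_width: 0.312
grasp_force: 60.1
```

{"api": "arm_command", "payload": {"rows": [[20,[0,0,0.1],[0,0,0]],[20,[0,0,0.22],[0,0,0.06]],[20,[0.08,-0.04,0.3],[0,0,0.12]],[20,[0.18,-0.08,0.33],[0,0,0.163]],[20,[0.3,-0.13,0.33],[0,0,0.163]],[20,[0.42,-0.19,0.33],[0,0,0.163]],[20,[0.52,-0.24,0.33],[0,0,0.163]],[20,[0.557,-0.26,0.3],[0,0,0.163]],[20,[0.557,-0.26,0.28],[0,0,0.163]],[20,[0.557,-0.26,0.28],[0,0,0.163]],[20,[0.557,-0.26,0.28],[0,0,0.163]]]}}

```text
time: 8.92
tool_pos: [0.6005, -0.0091, 0.101]
tool_rot: [-0.001, 0.747, 0.664, -0.001]
contact_force: [-0.0, -0.4, -1.1]
gripper_width: 0.314
grasp_force: 59.6
```

```bash
python3 hand.py; python3 go.py .604,-.0095,.058,83.2
```

```text
relay top z 0.12250863142269922 tcp [ 0.6005 -0.0091  0.101 ]
relay [(0.6007, -0.0077, 57.1, 40.8, -6.6)]
holes [(0.6051, -0.0028, 33.3, 29.2, -6.7), (0.6101, 0.0418, 43.0, 33.5, 83.4), (0.6159, 0.0932, 43.2, 33.5, 83.6)]
at [ 0.6008 -0.0089  0.1018] yaw 83.3 F [-0.3 -0.9 -0.4] w 0.31244898977241226
-> [0.604, -0.0095, 0.058, 83.2] d [ 0.011 -0.002 -0.146] turn -0.001 rows 1.1 0.0
```

{"api": "arm_command", "payload": {"rows": [[20,[0.011,-0.003,0],[0,0,0]],[20,[0.011,-0.003,-0.04],[0,0,0]],[20,[0.011,-0.003,-0.08],[0,0,0]],[20,[0.011,-0.003,-0.11],[0,0,0]],[20,[0.011,-0.003,-0.13],[0,0,0]],[20,[0.011,-0.003,-0.144],[0,0,0]],[20,[0.011,-0.003,-0.144],[0,0,0]],[50,[0.011,-0.003,-0.144],[0,0,0]],[50,[0.011,-0.003,-0.144],[0,0,0]],[50,[0.011,-0.003,-0.144],[0,0,0]]]}}

```text
time: 9.8
tool_pos: [0.6056, -0.0105, 0.0593]
tool_rot: [0.0, 0.747, 0.664, 0.0]
contact_force: [-0.5, 0.4, -0.2]
gripper_width: 0.584
grasp_force: 0.0
```

{"api": "arm_command", "payload": {"rows": [[50,[0,0,0.08],[0,0,0]],[50,[0,0,0.2],[0,0,0]],[60,[-0.05,0.06,0.3],[0,0,-0.06]],[70,[-0.15,0.15,0.3],[0,0,-0.122]],[70,[-0.25,0.24,0.27],[0,0,-0.122]],[70,[-0.35,0.33,0.22],[0,0,-0.122]],[70,[-0.45,0.42,0.16],[0,0,-0.122]],[70,[-0.54,0.51,0.1],[0,0,-0.122]],[70,[-0.562,0.538,0.073],[0,0,-0.122]],[70,[-0.562,0.538,0.073],[0,0,-0.122]],[70,[-0.562,0.538,0.073],[0,0,-0.122]]]}}

```text
time: 10.72
tool_pos: [0.4364, 0.1512, 0.0809]
tool_rot: [0.0, 0.807, 0.59, -0.0]
contact_force: [-0.2, 0.1, 0.1]
gripper_width: 0.82
grasp_force: 0.0
```

```bash
python3 look.py; python3 go.py .4355,.1515,.02,72.2 .6155,.0935,.02,83.2
```

```text
table [(0.4356, 0.1533, 38.6, 27.6, 72.3), (0.4438, 0.258, 38.4, 27.6, -68.1)]
bays [(0.5945, 0.0168, 17.3, 6.6, -55.0)]
table [(0.3446, 0.1161, 27.1, 15.1, -1.3), (0.4435, 0.2629, 27.6, 27.4, 20.5)]
bays [(0.601, -0.0653, 35.9, 27.1, 88.4), (0.6067, -0.0129, 38.0, 27.8, 82.3)]
at [0.4385 0.1506 0.0824] yaw 72.2 F [0.3 0.8 0. ] w 0.8206525709112582
-> [0.4355, 0.1515, 0.02, 72.2] d [-0.01   0.003 -0.208] turn -0.001 rows 1.5 0.0
-> [0.6155, 0.0935, 0.02, 83.2] d [ 0.6   -0.193  0.   ] turn 0.122 rows 4.5 1.5
```

{"api": "arm_command", "payload": {"rows": [[70,[-0.006,0.006,-0.1],[0,0,0]],[70,[-0.006,0.006,-0.16],[0,0,0]],[70,[-0.006,0.006,-0.205],[0,0,0]],[70,[-0.006,0.006,-0.205],[0,0,0]],[20,[-0.006,0.006,-0.205],[0,0,0]],[20,[-0.006,0.006,-0.205],[0,0,0]],[20,[-0.006,0.006,-0.205],[0,0,0]],[20,[-0.006,0.006,-0.205],[0,0,0]],[20,[-0.006,0.006,-0.205],[0,0,0]],[20,[-0.006,0.006,-0.205],[0,0,0]],[20,[-0.006,0.006,-0.205],[0,0,0]]]}}

```text
time: 11.73
tool_pos: [0.4369, 0.1529, 0.0215]
tool_rot: [0.001, 0.808, 0.59, 0.002]
contact_force: [1.4, -1.3, 7.0]
gripper_width: 0.314
grasp_force: 61.4
```

{"api": "arm_command", "payload": {"rows": [[20,[0,0,0.1],[0,0,0]],[20,[0,0,0.22],[0,0,0.06]],[20,[0.08,-0.05,0.3],[0,0,0.12]],[20,[0.18,-0.11,0.33],[0,0,0.122]],[20,[0.3,-0.18,0.33],[0,0,0.122]],[20,[0.42,-0.26,0.33],[0,0,0.122]],[20,[0.53,-0.33,0.33],[0,0,0.122]],[20,[0.581,-0.369,0.3],[0,0,0.122]],[20,[0.581,-0.369,0.28],[0,0,0.122]],[20,[0.581,-0.369,0.28],[0,0,0.122]],[20,[0.581,-0.369,0.28],[0,0,0.122]]]}}

```text
time: 12.65
tool_pos: [0.6079, 0.0425, 0.1024]
tool_rot: [-0.001, 0.747, 0.664, -0.001]
contact_force: [-0.0, 0.4, -0.0]
gripper_width: 0.317
grasp_force: 60.6
```

```bash
python3 hand.py; python3 go.py .61,.0418,.058,83.2
```

```text
relay top z 0.12246667247278137 tcp [0.6079 0.0425 0.1024]
relay [(0.6081, 0.0446, 57.1, 40.2, -6.6)]
holes [(0.6113, 0.0523, 33.1, 23.4, -7.2), (0.616, 0.0937, 42.5, 33.5, 83.3), (0.6221, 0.1493, 14.1, 13.7, 83.2)]
at [0.6081 0.0428 0.103 ] yaw 83.3 F [-0.2  0.2 -0.6] w 0.3136763371583087
-> [0.61, 0.0418, 0.058, 83.2] d [ 0.006 -0.003 -0.15 ] turn -0.001 rows 1.1 0.0
```

{"api": "arm_command", "payload": {"rows": [[20,[0.007,-0.004,0],[0,0,0]],[20,[0.007,-0.004,-0.04],[0,0,0]],[20,[0.007,-0.004,-0.08],[0,0,0]],[20,[0.007,-0.004,-0.11],[0,0,0]],[20,[0.007,-0.004,-0.13],[0,0,0]],[20,[0.007,-0.004,-0.147],[0,0,0]],[20,[0.007,-0.004,-0.147],[0,0,0]],[50,[0.007,-0.004,-0.147],[0,0,0]],[50,[0.007,-0.004,-0.147],[0,0,0]],[50,[0.007,-0.004,-0.147],[0,0,0]]]}}

```text
time: 13.53
tool_pos: [0.6115, 0.0408, 0.0593]
tool_rot: [0.0, 0.747, 0.664, 0.0]
contact_force: [-0.3, -0.1, -0.2]
gripper_width: 0.586
grasp_force: 0.0
```

{"api": "arm_command", "payload": {"rows": [[50,[0,0,0.08],[0,0,0]],[50,[0,0,0.2],[0,0,0]],[60,[-0.05,0.08,0.3],[0,0,0.06]],[70,[-0.13,0.18,0.3],[0,0,0.13]],[70,[-0.21,0.28,0.27],[0,0,0.2]],[70,[-0.3,0.38,0.22],[0,0,0.27]],[70,[-0.38,0.49,0.16],[0,0,0.318]],[70,[-0.46,0.6,0.13],[0,0,0.318]],[70,[-0.54,0.7,0.09],[0,0,0.318]],[70,[-0.553,0.721,0.073],[0,0,0.318]],[70,[-0.553,0.721,0.073],[0,0,0.318]],[70,[-0.553,0.721,0.073],[0,0,0.318]]]}}

```text
time: 14.53
tool_pos: [0.4455, 0.2571, 0.0812]
tool_rot: [0.0, 0.559, 0.829, -0.0]
contact_force: [0.5, -0.1, 1.2]
gripper_width: 0.825
grasp_force: 0.0
```

```bash
python3 look.py; python3 go.py .444,.258,.02,111.8 .6155,.0935,.02,83.2
```

```text
table [(0.3414, 0.1113, 15.2, 4.0, 75.4), (0.4427, 0.2606, 38.3, 27.6, -68.0)]
bays []
table [(0.3428, 0.1052, 37.4, 27.7, 74.6)]
bays [(0.601, -0.0653, 35.9, 27.1, 88.4), (0.6063, -0.0128, 38.0, 28.5, 82.3), (0.6125, 0.0389, 35.9, 27.0, 88.7)]
at [0.447  0.2565 0.0823] yaw 111.8 F [ 1.1 -0.3 -0.5] w 0.8156135175247846
-> [0.444, 0.258, 0.02, 111.8] d [-0.01   0.005 -0.208] turn -0.0 rows 1.5 0.0
-> [0.6155, 0.0935, 0.02, 83.2] d [ 0.572 -0.548  0.   ] turn -0.318 rows 5.7 4.0
```

{"api": "arm_command", "payload": {"rows": [[70,[-0.009,0.009,-0.1],[0,0,0]],[70,[-0.009,0.009,-0.16],[0,0,0]],[70,[-0.009,0.009,-0.205],[0,0,0]],[70,[-0.009,0.009,-0.205],[0,0,0]],[20,[-0.009,0.009,-0.205],[0,0,0]],[20,[-0.009,0.009,-0.205],[0,0,0]],[20,[-0.009,0.009,-0.205],[0,0,0]],[20,[-0.009,0.009,-0.205],[0,0,0]],[20,[-0.009,0.009,-0.205],[0,0,0]],[20,[-0.009,0.009,-0.205],[0,0,0]],[20,[-0.009,0.009,-0.205],[0,0,0]]]}}

```text
time: 15.55
tool_pos: [0.4445, 0.2603, 0.0218]
tool_rot: [0.001, 0.56, 0.828, 0.001]
contact_force: [1.0, -1.1, 6.0]
gripper_width: 0.312
grasp_force: 61.5
```

{"api": "arm_command", "payload": {"rows": [[20,[0,0,0.1],[0,0,0]],[20,[0,0,0.22],[0,0,-0.06]],[20,[0.06,-0.06,0.3],[0,0,-0.12]],[20,[0.15,-0.14,0.33],[0,0,-0.19]],[20,[0.24,-0.23,0.33],[0,0,-0.26]],[20,[0.33,-0.32,0.33],[0,0,-0.318]],[20,[0.42,-0.41,0.33],[0,0,-0.318]],[20,[0.51,-0.49,0.33],[0,0,-0.318]],[20,[0.576,-0.554,0.3],[0,0,-0.318]],[20,[0.576,-0.554,0.28],[0,0,-0.318]],[20,[0.576,-0.554,0.28],[0,0,-0.318]],[20,[0.576,-0.554,0.28],[0,0,-0.318]]]}}

```text
time: 16.55
tool_pos: [0.6144, 0.0939, 0.1027]
tool_rot: [-0.001, 0.747, 0.664, -0.001]
contact_force: [0.2, 0.2, -1.2]
gripper_width: 0.318
grasp_force: 60.7
```

```bash
python3 hand.py; python3 go.py .6158,.0934,.0585,83.2
```

```text
relay top z 0.12254750505854868 tcp [0.6144 0.0939 0.1027]
relay [(0.6148, 0.0965, 57.1, 41.1, -6.6)]
holes [(0.6173, 0.1053, 33.0, 19.8, -6.7), (0.6223, 0.1502, 14.3, 14.1, -33.0)]
at [0.6146 0.0943 0.1033] yaw 83.3 F [-0.9 -0.2 -0.7] w 0.31171817552819636
-> [0.6158, 0.0934, 0.0585, 83.2] d [ 0.004 -0.003 -0.149] turn -0.001 rows 1.1 0.0
```

{"api": "arm_command", "payload": {"rows": [[20,[0.006,-0.005,0],[0,0,0]],[20,[0.006,-0.005,-0.04],[0,0,0]],[20,[0.006,-0.005,-0.08],[0,0,0]],[20,[0.006,-0.005,-0.11],[0,0,0]],[20,[0.006,-0.005,-0.13],[0,0,0]],[20,[0.006,-0.005,-0.147],[0,0,0]],[20,[0.006,-0.005,-0.147],[0,0,0]],[50,[0.006,-0.005,-0.147],[0,0,0]],[50,[0.006,-0.005,-0.147],[0,0,0]],[50,[0.006,-0.005,-0.147],[0,0,0]]]}}

```text
time: 17.43
tool_pos: [0.6175, 0.0921, 0.0596]
tool_rot: [0.0, 0.747, 0.664, 0.0]
contact_force: [0.6, -0.9, 0.5]
gripper_width: 0.583
grasp_force: 0.0
```

{"api": "arm_command", "payload": {"rows": [[50,[0,0,0.08],[0,0,0]],[50,[0,0,0.2],[0,0,0]],[60,[-0.05,0.06,0.3],[0,0,0]],[70,[-0.12,0.15,0.37],[0,0,0]],[70,[-0.19,0.24,0.44],[0,0,0]],[70,[-0.26,0.34,0.51],[0,0,0]],[70,[-0.33,0.44,0.58],[0,0,0]],[70,[-0.4,0.54,0.64],[0,0,0]],[70,[-0.46,0.62,0.64],[0,0,0]],[70,[-0.487,0.69,0.64],[0,0,0]],[70,[-0.487,0.69,0.64],[0,0,0]],[70,[-0.487,0.69,0.64],[0,0,0]]]}}

```text
time: 18.43
tool_pos: [0.4709, 0.2998, 0.2518]
tool_rot: [0.0, 0.747, 0.665, 0.0]
contact_force: [1.4, 0.0, 0.0]
gripper_width: 0.818
grasp_force: 0.0
```

Run:
```python
from h import *
import go
from look import look
look('top'); f=grab('wrist','w3'); w=cloud(f)
print('wrist bays',relays(f,.07,.092,.08,box=(.55,.67,-.12,.19)))
b=(w[:,:,0]>.38)&(w[:,:,0]<.56)&(w[:,:,1]>.28)&(w[:,:,1]<.46)
print('block',rect(f,b&(w[:,:,2]>.042)&(w[:,:,2]<.058),.05)); m=b&(w[:,:,2]>.09)&(w[:,:,2]<.12); print('handle',rect(f,m,.105),np.nanmedian(w[m][:,2]))
t=pickle.load(open('last_top.pkl','rb')); w=cloud(t); b=(w[:,:,0]>.38)&(w[:,:,0]<.56)&(w[:,:,1]>.28)&(w[:,:,1]<.46); m=b&(w[:,:,2]>.09)&(w[:,:,2]<.12); print('top handle',rect(t,m,.105))
go.go((.46,.37,.1,83))
```

```text
table [(0.3427, 0.105, 38.0, 27.1, 77.3)]
bays [(0.601, -0.0653, 35.9, 27.1, 88.4), (0.6062, -0.0128, 38.0, 28.8, 82.3), (0.6125, 0.0389, 35.9, 27.0, 88.7), (0.6188, 0.091, 38.0, 28.4, 82.9)]
wrist bays [(0.6188, 0.045, 44.1, 10.9, 83.1)]
block [(0.4628, 0.3788, 63.9, 63.8, -16.0)]
handle [(0.4631, 0.3785, 20.2, 20.0, -37.1)] 0.10427183445244369
top handle []
at [0.4716 0.2985 0.2514] yaw 83.2 F [-0.6  0.2 -0.4] w 0.815785289871933
-> (0.46, 0.37, 0.1, 83) d [-0.039  0.238 -0.505] turn -0.003 rows 4.0 0.0
```

View pics/w3.png

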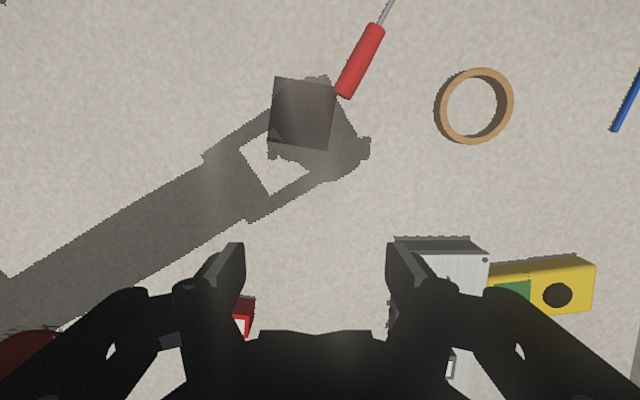

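The wrist view shows the stand with the stylus at (303,112), the driver tip away at (343,95), the tape at (475,105) and the meter at the right. All four bay relays are level at 0.080. Next is the stylus.

{"api": "arm_command", "payload": {"rows": [[70,[-0.01,0.06,0],[0,0,-0.07]],[70,[-0.02,0.15,-0.08],[0,0,-0.14]],[70,[-0.025,0.22,-0.18],[0,0,-0.21]],[70,[-0.029,0.267,-0.28],[0,0,-0.28]],[70,[-0.029,0.267,-0.36],[0,0,-0.337]],[70,[-0.029,0.267,-0.405],[0,0,-0.337]],[70,[-0.029,0.267,-0.405],[0,0,-0.337]],[70,[-0.029,0.267,-0.405],[0,0,-0.337]],[70,[-0.029,0.267,-0.405],[0,0,-0.337]]]}}

```text
time: 19.28
tool_pos: [0.4642, 0.3791, 0.1324]
tool_rot: [-0.0, 0.895, 0.446, 0.002]
contact_force: [0.2, 0.2, 0.8]
gripper_width: 0.819
grasp_force: 0.0
```

Run:
```python
from h import *
import go
f=grab('wrist'); w=cloud(f)
b=(np.hypot(w[:,:,0]-.463,w[:,:,1]-.3787)<.06)
print('block',rect(f,b&(w[:,:,2]>.042)&(w[:,:,2]<.058),.05)); m=b&(w[:,:,2]>.098)&(w[:,:,2]<.112); print('handle',rect(f,m,.105),np.nanmedian(w[m][:,2]))
go.go((.463,.3787,.064,52.9))
```

```text
block [(0.4633, 0.3796, 64.9, 63.8, 74.0)]
handle [(0.4643, 0.3804, 20.9, 19.7, 52.9)] 0.10424499317000277
at [0.4644 0.3794 0.1329] yaw 52.9 F [0.8 0.7 0.1] w 0.8204665443027154
-> (0.463, 0.3787, 0.064, 52.9) d [-0.005 -0.002 -0.23 ] turn -0.0 rows 1.7 0.0
```

{"api": "arm_command", "payload": {"rows": [[70,[0,0.001,-0.1],[0,0,0]],[70,[0,0.001,-0.18],[0,0,0]],[70,[0,0.001,-0.23],[0,0,0]],[70,[0,0.001,-0.23],[0,0,0]],[12,[0,0.001,-0.23],[0,0,0]],[12,[0,0.001,-0.23],[0,0,0]],[12,[0,0.001,-0.23],[0,0,0]],[12,[0,0.001,-0.23],[0,0,0]],[12,[0,0.001,-0.23],[0,0,0]],[12,[0,0.001,-0.23],[0,0,0]],[12,[0,0.001,-0.23],[0,0,0]],[12,[0,0.001,-0.23],[0,0,0]]]}}

```text
time: 20.33
tool_pos: [0.4639, 0.3803, 0.0635]
tool_rot: [-0.0, 0.895, 0.446, 0.002]
contact_force: [0.1, -0.0, 6.2]
gripper_width: 0.225
grasp_force: 58.9
```

```bash
python3 go.py .4644,.3797,.16 .6217,.1502,.16 .6217,.1502,.1
```

```text
at [0.4639 0.3803 0.0635] yaw 52.9 F [ 0.1 -0.   6.2] w 0.2251992222684507
-> [0.4644, 0.3797, 0.16] d [ 0.002 -0.002  0.322] turn 0 rows 2.3 0.0
-> [0.6217, 0.1502, 0.16] d [ 0.524 -0.765  0.   ] turn 0 rows 6.7 0.0
-> [0.6217, 0.1502, 0.1] d [ 0.   0.  -0.2] turn 0 rows 1.4 0.0
```

{"api": "arm_command", "payload": {"rows": [[12,[0,0,0.08],[0,0,0]],[12,[0,0,0.2],[0,0,0]],[12,[0.01,-0.01,0.3],[0,0,0]],[12,[0.06,-0.09,0.32],[0,0,0]],[12,[0.12,-0.18,0.32],[0,0,0]],[12,[0.19,-0.28,0.32],[0,0,0]],[12,[0.26,-0.38,0.32],[0,0,0]],[12,[0.33,-0.48,0.32],[0,0,0]],[12,[0.4,-0.58,0.32],[0,0,0]],[12,[0.46,-0.68,0.32],[0,0,0]],[12,[0.51,-0.74,0.32],[0,0,0]],[12,[0.526,-0.767,0.32],[0,0,0]]]}}

```text
time: 21.33
tool_pos: [0.6222, 0.1464, 0.1573]
tool_rot: [0.0, 0.896, 0.444, 0.0]
contact_force: [-0.4, -0.0, -0.2]
gripper_width: 0.227
grasp_force: 59.5
```

{"api": "arm_command", "payload": {"rows": [[12,[0,0,0],[0,0,0]],[12,[0,0,-0.06],[0,0,0]],[12,[0,0,-0.12],[0,0,0]],[12,[0,0,-0.12],[0,0,0]],[12,[0,0,-0.12],[0,0,0]]]}}

```text
time: 21.75
tool_pos: [0.6186, 0.1505, 0.1199]
tool_rot: [-0.001, 0.895, 0.446, -0.002]
contact_force: [-0.1, 0.1, -0.6]
gripper_width: 0.23
grasp_force: 59.5
```

Run:
```python
from h import *
import go
go.go((.6217,.1502,.095))
f=grab('wrist'); s=grab('scene')
p,_=go.tool(); tip=[p[0],p[1],p[2]-.0555]
print('tip px',proj(f,tip),'well px',proj(f,(.6217,.1502,.052)),'scene',proj(s,tip),proj(s,(.6217,.1502,.052)))
u,v=proj(f,(.6217,.1502,.052)).astype(int); a=f['color'][max(v-60,0):v+60,u-80:u+80,::-1]
u,v=proj(s,tip).astype(int); b=s['color'][v-40:v+40,u-53:u+53,::-1]
cv2.imwrite('pics/tip1.png',np.hstack([cv2.resize(a,(400,300)),cv2.resize(b,(400,300))]))
```

```text
at [0.6186 0.1505 0.1199] yaw 53.0 F [-0.1  0.1 -0.6] w 0.2298846507528382
-> (0.6217, 0.1502, 0.095) d [ 0.01  -0.001 -0.083] turn 0 rows 0.6 0.0
tip px [317.49261446 219.92554653] well px [318.84667067 212.92732742] scene [332.86097214 242.40800913] [332.46177354 246.0408394 ]
```

View pics/tip1.png

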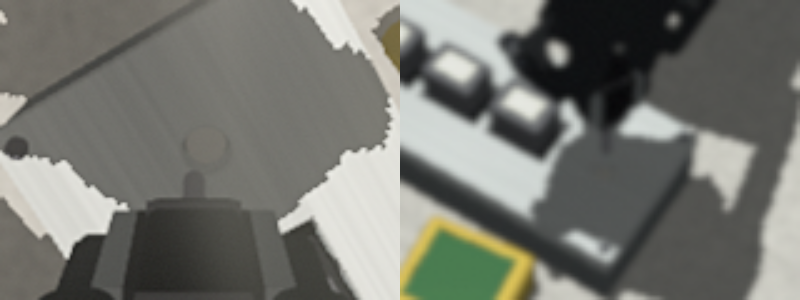

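The left crop shows the pin end at (194,172), which is full-frame (315.6,220.8). The well is at (206,147), which is (320.4,210.8). The tip hovers above and slightly short of the well. Rays will give the correction.

Run:
```python
from h import *
import go
f=pickle.load(open('last_wrist.pkl','rb')); p,_=go.tool()
W=onz(f,320.4,210.8,.052)
hsv=cv2.cvtColor(f['color'],cv2.COLOR_RGB2GRAY)[195:235,300:340].astype(float)
w=cloud(f); m=(w[:,:,2]<.0485)&(w[:,:,2]>.03)&(np.hypot(w[:,:,0]-.6217,w[:,:,1]-.1502)<.015); print('well depth',rect(f,m,.052))
print(w[200:230:2,316,2].round(3))
for z in(.0585,.0645): T=onz(f,315.6,220.8,z); print('well',W.round(4),'tip',T.round(4),'d',((W-T)/.3).round(4), 'tcp',p)
```

```text
well depth [(0.6227, 0.1508, 14.2, 13.2, -36.9)]
[0.051 0.052 0.044 0.044 0.044 0.043 0.043 0.043 0.039 0.044 0.067 0.071
 0.075 0.079 0.082]
well [0.6236 0.1508 0.052 ] tip [0.6174 0.1485 0.0585] d [ 0.0209  0.0079 -0.0217] tcp [0.62048701 0.15041102 0.12231916]
well [0.6236 0.1508 0.052 ] tip [0.6186 0.1501 0.0645] d [ 0.0168  0.0025 -0.0417] tcp [0.62048701 0.15041102 0.12231916]
```

{"api": "arm_command", "payload": {"rows": [[12,[0.012,0.001,0],[0,0,0]],[12,[0.012,0.001,0],[0,0,0]],[12,[0.012,0.001,-0.02],[0,0,0]],[12,[0.012,0.001,-0.04],[0,0,0]],[12,[0.012,0.001,-0.06],[0,0,0]],[12,[0.012,0.001,-0.065],[0,0,0]],[12,[0.012,0.001,-0.065],[0,0,0]]]}}

```text
time: 22.43
tool_pos: [0.6232, 0.1495, 0.1002]
tool_rot: [-0.0, 0.895, 0.446, -0.001]
contact_force: [-0.5, -0.2, 0.3]
gripper_width: 0.231
grasp_force: 59.5
```

Run:
```python
from h import *
import go
f=grab('wrist'); go.go((.6225,.1506,.094))
a=f['color'][160:260,240:400,::-1]; cv2.imwrite('pics/tip2.png',cv2.resize(a,(640,400)))
```

```text
at [0.6236 0.1496 0.1009] yaw 52.9 F [ 0.1 -0.5 -0.1] w 0.22760085671958744
-> (0.6225, 0.1506, 0.094) d [-0.004  0.003 -0.023] turn 0 rows 0.2 0.0
```

View pics/tip2.png

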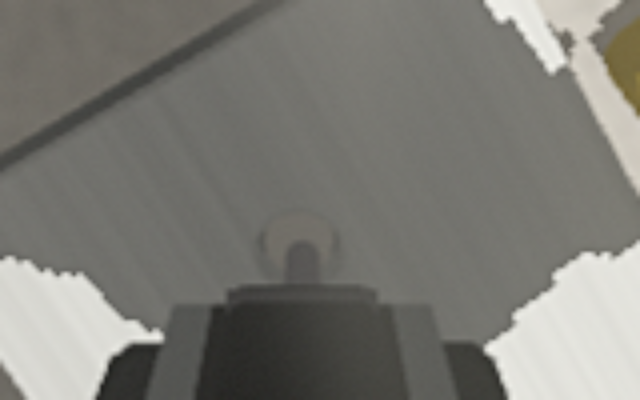

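The tip (300,248 in the crop) is inside the well at (300,245) with no contact yet. Now I press.

{"api": "arm_command", "payload": {"rows": [[12,[0,0.002,-0.007],[0,0,0]],[12,[0,0.002,-0.012],[0,0,0]],[12,[0,0.002,-0.017],[0,0,0]],[12,[0,0.002,-0.021],[0,0,0]],[12,[0,0.002,-0.021],[0,0,0]],[12,[0,0.002,-0.021],[0,0,0]]]}}

```text
time: 22.98
tool_pos: [0.6245, 0.1504, 0.0961]
tool_rot: [0.0, 0.895, 0.446, 0.0]
contact_force: [-0.3, -0.7, 1.9]
gripper_width: 0.227
grasp_force: 59.9
```

{"api": "arm_command", "payload": {"rows": [[12,[0,0,-0.004],[0,0,0]],[12,[0,0,-0.008],[0,0,0]],[12,[0,0,-0.01],[0,0,0]],[12,[0,0,-0.01],[0,0,0]]]}}

```text
time: 23.32
tool_pos: [0.6247, 0.1504, 0.0941]
tool_rot: [0.0, 0.895, 0.446, 0.0]
contact_force: [-2.1, -0.5, 7.3]
gripper_width: 0.223
grasp_force: 60.8
```

{"api": "arm_command", "payload": {"rows": [[12,[-0.003,0,-0.004],[0,0,0]],[12,[-0.003,0,-0.004],[0,0,0]],[12,[-0.003,0,-0.004],[0,0,0]],[12,[-0.003,0,-0.004],[0,0,0]],[12,[-0.003,0,-0.004],[0,0,0]],[12,[-0.003,0,-0.004],[0,0,0]],[12,[-0.003,0,-0.004],[0,0,0]],[12,[-0.003,0,-0.004],[0,0,0]],[12,[-0.003,0,-0.004],[0,0,0]],[12,[-0.003,0,-0.004],[0,0,0]],[12,[-0.003,0,-0.004],[0,0,0]],[12,[-0.003,0,-0.004],[0,0,0]]]}}

```text
time: 24.32
tool_pos: [0.6245, 0.1504, 0.094]
tool_rot: [0.001, 0.895, 0.446, 0.001]
contact_force: [-2.3, -0.0, 10.2]
gripper_width: 0.226
grasp_force: 61.1
```

{"api": "arm_command", "payload": {"rows": [[12,[0,0,0],[0,0,0]],[12,[0,0,0],[0,0,0]],[12,[0,0,0],[0,0,0]],[12,[0,0,0],[0,0,0]],[12,[0,0,0],[0,0,0]],[12,[0,0,0],[0,0,0]],[12,[0,0,0],[0,0,0]],[12,[0,0,0],[0,0,0]],[12,[0,0,0],[0,0,0]],[12,[0,0,0],[0,0,0]],[12,[0,0,0],[0,0,0]],[12,[0,0,0],[0,0,0]]]}}

```text
time: 25.32
tool_pos: [0.6245, 0.1504, 0.0939]
tool_rot: [0.001, 0.895, 0.446, 0.001]
contact_force: [-2.5, -0.4, 10.2]
gripper_width: 0.223
grasp_force: 61.1
```

{"api": "arm_command", "payload": {"rows": [[12,[0,0,0],[0,0,0]],[12,[0,0,0],[0,0,0]],[12,[0,0,0],[0,0,0]],[12,[0,0,0],[0,0,0]],[12,[0,0,0],[0,0,0]],[12,[0,0,0],[0,0,0]],[12,[0,0,0],[0,0,0]],[12,[0,0,0],[0,0,0]],[12,[0,0,0],[0,0,0]],[12,[0,0,0],[0,0,0]],[12,[0,0,0],[0,0,0]],[12,[0,0,0],[0,0,0]]]}}

```text
time: 26.32
tool_pos: [0.6246, 0.1504, 0.094]
tool_rot: [0.001, 0.895, 0.446, 0.001]
contact_force: [-1.9, -0.8, 10.9]
gripper_width: 0.224
grasp_force: 61.1
```

Run:
```python
from h import *
import go
from look import look
go.go((.6225,.1506,.094)); look('top'); f=grab('scene'); print('scene',relays(f,.07,.092,.08,box=(.55,.67,-.12,.13)))
```

```text
at [0.6246 0.1504 0.094 ] yaw 52.9 F [-1.9 -0.8 10.9] w 0.22365557705121417
-> (0.6225, 0.1506, 0.094) d [-0.007  0.001  0.   ] turn 0 rows 0.0 0.0
table []
bays [(0.5996, -0.0653, 35.9, 29.9, 88.3), (0.6062, -0.0129, 37.6, 28.8, 82.3), (0.6125, 0.0389, 35.9, 27.0, 88.6), (0.6178, 0.0845, 28.0, 24.5, -9.5)]
scene [(0.6303, 0.0916, 41.3, 14.8, 69.7), (0.615, 0.0424, 40.6, 32.0, 83.5), (0.6088, -0.0092, 39.4, 32.7, 80.0), (0.6039, -0.0609, 40.8, 33.3, 81.4)]
```

{"api": "arm_command", "payload": {"rows": [[12,[0,0,0.04],[0,0,0]],[12,[0,0,0.14],[0,0,0]],[12,[-0.01,0.01,0.24],[0,0,0]],[12,[-0.07,0.1,0.24],[0,0,0]],[12,[-0.14,0.2,0.24],[0,0,0]],[12,[-0.21,0.3,0.24],[0,0,0]],[12,[-0.28,0.4,0.24],[0,0,0]],[12,[-0.35,0.5,0.24],[0,0,0]],[12,[-0.42,0.6,0.24],[0,0,0]],[12,[-0.48,0.69,0.24],[0,0,0]],[12,[-0.52,0.745,0.24],[0,0,0]],[12,[-0.535,0.764,0.24],[0,0,0]]]}}

```text
time: 27.42
tool_pos: [0.4603, 0.3815, 0.1628]
tool_rot: [-0.0, 0.894, 0.447, -0.001]
contact_force: [-0.9, 0.7, -0.6]
gripper_width: 0.224
grasp_force: 59.6
```

{"api": "arm_command", "payload": {"rows": [[12,[0,0,0],[0,0,0]],[12,[0,0,-0.06],[0,0,0]],[12,[0,0,-0.12],[0,0,0]],[12,[0,0,-0.13],[0,0,0]],[12,[0,0,-0.13],[0,0,0]],[12,[0,0,-0.13],[0,0,0]]]}}

```text
time: 27.92
tool_pos: [0.4634, 0.3787, 0.1245]
tool_rot: [0.0, 0.895, 0.445, -0.0]
contact_force: [0.7, 0.2, -0.2]
gripper_width: 0.225
grasp_force: 59.6
```

Run:
```python
from h import *
import go
f=grab('wrist'); go.go((.464,.380,.0635,52.9)); w=cloud(f)
b=(np.hypot(w[:,:,0]-.463,w[:,:,1]-.3787)<.06)
print('block',rect(f,b&(w[:,:,2]>.042)&(w[:,:,2]<.058),.05))
u,v=proj(f,(.464,.38,.05)).astype(int); print(u,v)
a=f['color'][v-50:v+50,u-80:u+80,::-1]; cv2.imwrite('pics/tip3.png',cv2.convertScaleAbs(cv2.resize(a,(640,400)),alpha=2))
```

```text
at [0.4637 0.3792 0.1253] yaw 52.9 F [-0.2 -0.3 -0.6] w 0.22818910743148665
-> (0.464, 0.38, 0.0635, 52.9) d [ 0.001  0.003 -0.206] turn 0.0 rows 1.5 0.0
block [(0.4633, 0.3795, 64.9, 63.8, 74.0)]
314 210
```

View pics/tip3.png

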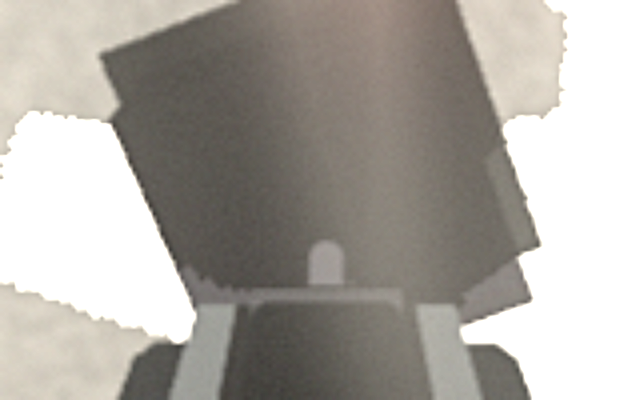

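The pin end is at (325,250), above the stand's hole, which the pin hides. The pose matches the pick-up pose, so I descend.

{"api": "arm_command", "payload": {"rows": [[12,[0.001,0.003,-0.03],[0,0,0]],[12,[0.001,0.003,-0.06],[0,0,0]],[12,[0.001,0.003,-0.09],[0,0,0]],[12,[0.001,0.003,-0.12],[0,0,0]],[12,[0.001,0.003,-0.15],[0,0,0]],[12,[0.001,0.003,-0.17],[0,0,0]],[12,[0.001,0.003,-0.185],[0,0,0]],[12,[0.001,0.003,-0.195],[0,0,0]],[12,[0.001,0.003,-0.2],[0,0,0]],[12,[0.001,0.003,-0.2],[0,0,0]]]}}

```text
time: 28.8
tool_pos: [0.4629, 0.3804, 0.0641]
tool_rot: [0.0, 0.895, 0.446, -0.0]
contact_force: [-0.0, 0.2, -1.0]
gripper_width: 0.226
grasp_force: 59.6
```

{"api": "arm_command", "payload": {"rows": [[45,[0,0,-0.001],[0,0,0]],[45,[0,0,-0.001],[0,0,0]],[45,[0,0,-0.001],[0,0,0]],[45,[0,0,-0.001],[0,0,0]],[50,[0,0,0.05],[0,0,0]],[50,[0,0,0.15],[0,0,0]],[50,[0,0,0.25],[0,0,0]],[50,[0,0,0.37],[0,0,0]],[50,[0,-0.05,0.5],[0,0,0]],[50,[0,-0.17,0.5],[0,0,0.07]],[50,[0,-0.3,0.5],[0,0,0.14]],[50,[0,-0.3,0.5],[0,0,0.14]]]}}

```text
time: 29.8
tool_pos: [0.4635, 0.2863, 0.2155]
tool_rot: [0.001, 0.841, 0.541, 0.0]
contact_force: [1.3, -0.5, -0.3]
gripper_width: 0.588
grasp_force: 0.0
```

Run:
```python
from h import *
import go
f=grab('wrist'); w=cloud(f)
b=(np.hypot(w[:,:,0]-.463,w[:,:,1]-.3787)<.06)
m=b&(w[:,:,2]>.098)&(w[:,:,2]<.112); print('handle',rect(f,m,.105),np.nanmedian(w[m][:,2]))
from look import look; t=look('top')
T=cloud(t)
# cabinet + drawer from top view
b=(T[:,:,1]<-.15)&(T[:,:,1]>-.5)
print('cabtop',rect(t,b&(T[:,:,2]>.162)&(T[:,:,2]<.18),.17)); print('floor',rect(t,b&(T[:,:,2]>.088)&(T[:,:,2]<.103),.095)); print('front',rect(t,b&(T[:,:,2]>.15)&(T[:,:,2]<.161),.157))
go.go((.598,-.061,.12,83.2),(.598,-.061,.058))
```

```text
handle [(0.4622, 0.3787, 20.7, 19.9, -37.8)] 0.10418681253075587
table [(0.3428, 0.1052, 37.4, 27.7, 74.6)]
bays [(0.5996, -0.0653, 35.9, 29.9, 88.3), (0.6063, -0.0128, 38.0, 28.5, 82.3), (0.6125, 0.0389, 35.9, 27.0, 88.7), (0.6187, 0.091, 37.9, 28.5, 82.3)]
cabtop [(0.7142, -0.326, 262.1, 226.4, 83.0)]
floor [(0.5364, -0.3122, 213.7, 149.6, 83.0)]
front [(0.4521, -0.2938, 253.3, 26.9, 81.9)]
at [0.4632 0.2895 0.2147] yaw 65.4 F [ 0.4  0.1 -0.1] w 0.5841968491081208
-> (0.598, -0.061, 0.12, 83.2) d [ 0.449 -1.168 -0.316] turn 0.198 rows 9.3 2.5
-> (0.598, -0.061, 0.058) d [ 0.     0.    -0.207] turn 0 rows 1.5 0.0
```

{"api": "arm_command", "payload": {"rows": [[50,[0.04,-0.12,0],[0,0,0.07]],[50,[0.08,-0.24,0],[0,0,0.14]],[50,[0.12,-0.36,0],[0,0,0.198]],[50,[0.17,-0.48,0],[0,0,0.198]],[50,[0.22,-0.6,0],[0,0,0.198]],[50,[0.26,-0.7,0],[0,0,0.198]],[50,[0.3,-0.8,0],[0,0,0.198]],[50,[0.3,-0.8,0],[0,0,0.198]]]}}

```text
time: 30.57
tool_pos: [0.5549, 0.0468, 0.2142]
tool_rot: [0.001, 0.749, 0.663, -0.0]
contact_force: [0.5, 1.1, -0.6]
gripper_width: 0.584
grasp_force: 0.0
```

{"api": "arm_command", "payload": {"rows": [[50,[0.05,-0.12,-0.04],[0,0,0]],[50,[0.1,-0.24,-0.1],[0,0,0]],[50,[0.149,-0.35,-0.18],[0,0,0]],[50,[0.149,-0.375,-0.25],[0,0,0]],[50,[0.149,-0.375,-0.25],[0,0,0]],[50,[0.149,-0.375,-0.25],[0,0,0]],[50,[0.149,-0.375,-0.25],[0,0,0]]]}}

```text
time: 31.15
tool_pos: [0.5982, -0.0607, 0.1402]
tool_rot: [0.0, 0.747, 0.665, 0.0]
contact_force: [1.1, 0.4, 0.7]
gripper_width: 0.587
grasp_force: 0.0
```

```bash
cat > tb.py <<'E'
from h import *
import go,sys
i=int(sys.argv[1]); B=[(.598,-.0625),(.604,-.0105),(.6102,.0412),(.6163,.0927)][i]
f=grab('wrist'); w=cloud(f)
m=(w[:,:,2]>.07)&(w[:,:,2]<.09)&(np.hypot(w[:,:,0]-B[0],w[:,:,1]-B[1])<.03); print('relay',rect(f,m,.08))
go.go((*B,.058,83.2))
E
python3 tb.py 0
```

```text
relay [(0.5995, -0.0628, 38.9, 27.2, 82.6)]
at [ 0.5986 -0.0607  0.141 ] yaw 83.4 F [0.4 1.1 0.2] w 0.5846859663053245
-> (0.598, -0.0625, 0.058, 83.2) d [-0.002 -0.006 -0.277] turn -0.003 rows 2.0 0.0
```

{"api": "arm_command", "payload": {"rows": [[50,[0.002,-0.006,-0.1],[0,0,0]],[50,[0.002,-0.006,-0.2],[0,0,0]],[50,[0.002,-0.006,-0.26],[0,0,0]],[50,[0.002,-0.006,-0.273],[0,0,0]],[50,[0.002,-0.006,-0.273],[0,0,0]],[20,[0.002,-0.006,-0.273],[0,0,0]],[20,[0.002,-0.006,-0.273],[0,0,0]],[20,[0.002,-0.006,-0.273],[0,0,0]],[20,[0.002,-0.006,-0.273],[0,0,0]],[20,[0.002,-0.006,-0.273],[0,0,0]],[20,[0.002,-0.006,-0.273],[0,0,0]]]}}

```text
time: 32.12
tool_pos: [0.6004, -0.0641, 0.0605]
tool_rot: [0.002, 0.747, 0.665, 0.002]
contact_force: [0.0, 1.4, 7.9]
gripper_width: 0.311
grasp_force: 62.4
```

{"api": "arm_command", "payload": {"rows": [[20,[0,0,0.06],[0,0,0]],[20,[0,0,0.16],[0,0,0]],[20,[0,0,0.28],[0,0,0]],[20,[0,-0.02,0.4],[0,0,0]],[20,[-0.02,-0.08,0.52],[0,0,0]],[20,[-0.06,-0.18,0.62],[0,0,0]],[20,[-0.1,-0.29,0.7],[0,0,0]],[20,[-0.14,-0.4,0.74],[0,0,0]],[20,[-0.19,-0.52,0.74],[0,0,0]],[20,[-0.22,-0.62,0.74],[0,0,0]],[20,[-0.23,-0.66,0.74],[0,0,0]],[20,[-0.23,-0.66,0.74],[0,0,0]]]}}

```text
time: 33.12
tool_pos: [0.5283, -0.2644, 0.2796]
tool_rot: [0.0, 0.748, 0.663, -0.0]
contact_force: [-0.1, -0.4, -0.5]
gripper_width: 0.314
grasp_force: 61.5
```

Run:
```python
from h import *
import go
go.go((.53,-.26,.28)); f=grab('wrist','w4'); w=cloud(f)
b=(w[:,:,1]<-.12)&(w[:,:,1]>-.5)&(w[:,:,0]>.35)
for n,a,c,z in(('floor',.088,.103,.095),('front',.145,.162,.157),('handle',.122,.142,.137),('cabtop',.163,.178,.17)): print(n,rect(f,b&(w[:,:,2]>a)&(w[:,:,2]<c),z))
```

```text
at [ 0.5283 -0.2644  0.2796] yaw 83.1 F [-0.1 -0.4 -0.5] w 0.3144626329183402
-> (0.53, -0.26, 0.28) d [0.006 0.015 0.001] turn 0 rows 0.1 0.0
floor [(0.5397, -0.2913, 190.8, 163.6, 83.0), (0.624, -0.1902, 19.6, 12.1, -6.9)]
front [(0.511, -0.4051, 81.1, 7.4, -6.9), (0.5256, -0.2623, 176.6, 167.4, 83.9)]
handle [(0.5107, -0.4077, 86.8, 15.6, -6.9), (0.4169, -0.2829, 118.2, 32.8, 83.0), (0.4654, -0.2541, 150.0, 38.7, 68.4), (0.469, -0.174, 10.6, 4.7, 84.6), (0.616, -0.1899, 12.1, 9.2, -89.0)]
cabtop [(0.6099, -0.4387, 17.5, 5.3, -54.2), (0.6472, -0.4156, 35.5, 10.5, -46.5), (0.7113, -0.3253, 258.6, 226.8, 83.0)]
```

View pics/w4.png

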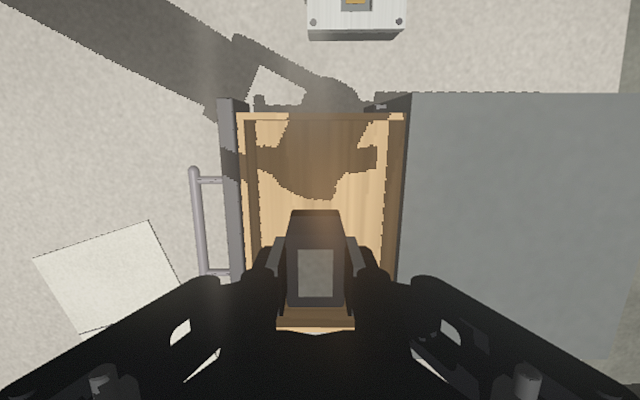

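The drawer floor is at about (320,160), the front panel at (232,190), the handle bar at (197,220) and the cabinet top at the right. The relay is held upright at (315,270).

{"api": "arm_command", "payload": {"rows": [[20,[-0.02,-0.1,0],[0,0,0]],[20,[-0.03,-0.22,0],[0,0,0]],[20,[-0.05,-0.33,-0.05],[0,0,0]],[20,[-0.05,-0.354,-0.15],[0,0,0]],[20,[-0.05,-0.354,-0.27],[0,0,0]],[20,[-0.05,-0.354,-0.38],[0,0,0]],[20,[-0.05,-0.354,-0.46],[0,0,0]],[20,[-0.05,-0.354,-0.5],[0,0,0]],[20,[-0.05,-0.354,-0.525],[0,0,0]],[20,[-0.05,-0.354,-0.533],[0,0,0]],[20,[-0.05,-0.354,-0.533],[0,0,0]]]}}

```text
time: 34.08
tool_pos: [0.5152, -0.3679, 0.1205]
tool_rot: [0.001, 0.747, 0.665, 0.0]
contact_force: [0.0, -1.1, -0.8]
gripper_width: 0.311
grasp_force: 61.5
```

{"api": "arm_command", "payload": {"rows": [[20,[0,0,-0.007],[0,0,0]],[20,[0,0,-0.007],[0,0,0]],[46,[0,0,-0.007],[0,0,0]],[46,[0,0,-0.007],[0,0,0]],[46,[0,0,-0.007],[0,0,0]],[46,[0,0,0.05],[0,0,0]],[46,[0,0,0.15],[0,0,0]],[50,[0,0,0.27],[0,0,0]],[50,[0,0,0.38],[0,0,0]],[50,[0,0.05,0.45],[0,0,0]],[50,[0.02,0.18,0.45],[0,0,0]],[50,[0.03,0.3,0.45],[0,0,0]]]}}

```text
time: 35.08
tool_pos: [0.5243, -0.2786, 0.258]
tool_rot: [0.003, 0.748, 0.664, 0.001]
contact_force: [0.4, 0.3, -1.1]
gripper_width: 0.587
grasp_force: 0.0
```

```bash
cat > dr.py <<'E'
from h import *
import go,sys
f=grab('wrist'); w=cloud(f)
b=(w[:,:,1]<-.17)&(w[:,:,1]>-.42)&(w[:,:,0]>.465)&(w[:,:,0]<.58)
print('in drawer',rect(f,b&(w[:,:,2]>.128)&(w[:,:,2]<.1425),.137)); m=b&(w[:,:,2]>.088)&(w[:,:,2]<.103); print('floor z',np.nanmedian(w[m][:,2]))
go.go((.604,-.0105,.14,83.2))
E
python3 dr.py
```

```text
in drawer [(0.5183, -0.4112, 107.3, 12.1, -7.0), (0.5153, -0.3661, 41.5, 27.1, 82.5), (0.5058, -0.2204, 77.9, 59.5, -6.6), (0.4684, -0.1742, 9.6, 4.0, 86.6)]
floor z 0.09447947242675456
at [ 0.5245 -0.2719  0.2565] yaw 83.5 F [ 2.8  4.3 -0.4] w 0.5847051588957312
-> (0.604, -0.0105, 0.14, 83.2) d [ 0.265  0.871 -0.388] turn -0.004 rows 7.1 0.0
```

{"api": "arm_command", "payload": {"rows": [[50,[0.03,0.12,0],[0,0,0]],[50,[0.07,0.25,0],[0,0,0]],[50,[0.11,0.38,-0.02],[0,0,0]],[50,[0.16,0.51,-0.08],[0,0,0]],[50,[0.2,0.64,-0.16],[0,0,0]],[50,[0.24,0.77,-0.25],[0,0,0]],[50,[0.265,0.86,-0.34],[0,0,0]],[50,[0.265,0.871,-0.388],[0,0,0]],[50,[0.265,0.871,-0.388],[0,0,0]],[50,[0.265,0.871,-0.388],[0,0,0]],[50,[0.265,0.871,-0.388],[0,0,0]]]}}

```text
time: 36.05
tool_pos: [0.6035, -0.0176, 0.1396]
tool_rot: [0.001, 0.747, 0.665, 0.0]
contact_force: [0.3, 0.2, 0.8]
gripper_width: 0.591
grasp_force: 0.0
```

```bash
python3 tb.py 1
```

```text
relay [(0.605, -0.0107, 37.9, 27.6, 83.3)]
at [ 0.6039 -0.0181  0.1404] yaw 83.3 F [ 0.5 -0.2  0.7] w 0.5860833594446506
-> (0.604, -0.0105, 0.058, 83.2) d [ 0.     0.025 -0.275] turn -0.001 rows 2.0 0.0
```

{"api": "arm_command", "payload": {"rows": [[50,[0.003,0.024,-0.1],[0,0,0]],[50,[0.003,0.024,-0.2],[0,0,0]],[50,[0.003,0.024,-0.255],[0,0,0]],[50,[0.003,0.024,-0.27],[0,0,0]],[50,[0.003,0.024,-0.27],[0,0,0]],[20,[0.003,0.024,-0.27],[0,0,0]],[20,[0.003,0.024,-0.27],[0,0,0]],[20,[0.003,0.024,-0.27],[0,0,0]],[20,[0.003,0.024,-0.27],[0,0,0]],[20,[0.003,0.024,-0.27],[0,0,0]],[20,[0.003,0.024,-0.27],[0,0,0]]]}}

```text
time: 37.02
tool_pos: [0.6058, -0.0102, 0.0602]
tool_rot: [0.002, 0.747, 0.665, 0.001]
contact_force: [-0.9, -1.8, 7.6]
gripper_width: 0.316
grasp_force: 62.2
```

{"api": "arm_command", "payload": {"rows": [[20,[0,0,0.08],[0,0,0]],[20,[0,0,0.2],[0,0,0]],[20,[0,0,0.32],[0,0,0]],[20,[-0.02,-0.06,0.44],[0,0,0]],[20,[-0.05,-0.16,0.53],[0,0,0]],[20,[-0.08,-0.28,0.58],[0,0,0]],[20,[-0.12,-0.41,0.58],[0,0,0]],[20,[-0.16,-0.54,0.58],[0,0,0]],[20,[-0.2,-0.67,0.58],[0,0,0]],[20,[-0.24,-0.78,0.58],[0,0,0]],[20,[-0.26,-0.85,0.58],[0,0,0]],[20,[-0.26,-0.85,0.58],[0,0,0]]]}}

```text
time: 38.02
tool_pos: [0.5242, -0.2685, 0.2316]
tool_rot: [0.001, 0.749, 0.663, -0.001]
contact_force: [0.2, 0.0, -0.8]
gripper_width: 0.305
grasp_force: 61.5
```

```bash
python3 go.py .5211,-.3185,.1195,83.1
```

```text
at [ 0.5242 -0.2685  0.2316] yaw 83.1 F [ 0.2  0.  -0.8] w 0.3049839791162302
-> [0.5211, -0.3185, 0.1195, 83.1] d [-0.01  -0.167 -0.374] turn 0.0 rows 2.9 0.0
```

{"api": "arm_command", "payload": {"rows": [[20,[-0.01,-0.1,0],[0,0,0]],[20,[-0.01,-0.163,-0.08],[0,0,0]],[20,[-0.01,-0.163,-0.18],[0,0,0]],[20,[-0.01,-0.163,-0.2],[0,0,0]],[20,[-0.01,-0.163,-0.2],[0,0,0]],[20,[-0.01,-0.163,-0.2],[0,0,0]]]}}

```text
time: 38.52
tool_pos: [0.5229, -0.3127, 0.1715]
tool_rot: [-0.0, 0.747, 0.665, 0.0]
contact_force: [-0.6, -0.3, -0.1]
gripper_width: 0.31
grasp_force: 61.5
```

```bash
python3 go.py .5211,-.3185,.1195,83.1
```

```text
at [ 0.5229 -0.3127  0.1715] yaw 83.4 F [-0.6 -0.3 -0.1] w 0.3104904382978137
-> [0.5211, -0.3185, 0.1195, 83.1] d [-0.006 -0.019 -0.173] turn -0.003 rows 1.3 0.0
```

{"api": "arm_command", "payload": {"rows": [[20,[-0.005,-0.014,0],[0,0,0]],[20,[-0.005,-0.014,-0.06],[0,0,0]],[20,[-0.005,-0.014,-0.11],[0,0,0]],[20,[-0.005,-0.014,-0.15],[0,0,0]],[20,[-0.005,-0.014,-0.168],[0,0,0]],[20,[-0.005,-0.014,-0.176],[0,0,0]],[20,[-0.005,-0.014,-0.176],[0,0,0]],[20,[-0.005,-0.014,-0.176],[0,0,0]],[46,[-0.005,-0.014,-0.176],[0,0,0]],[46,[-0.005,-0.014,-0.176],[0,0,0]],[46,[-0.005,-0.014,-0.176],[0,0,0]]]}}

```text
time: 39.43
tool_pos: [0.5216, -0.3181, 0.1192]
tool_rot: [0.001, 0.747, 0.665, 0.0]
contact_force: [-0.6, -0.6, -0.1]
gripper_width: 0.544
grasp_force: 0.0
```

{"api": "arm_command", "payload": {"rows": [[46,[0,0,0.05],[0,0,0]],[46,[0,0,0.15],[0,0,0]],[50,[0,0,0.27],[0,0,0]],[50,[0,0,0.38],[0,0,0]],[50,[0,0.05,0.45],[0,0,0]],[50,[0.02,0.18,0.45],[0,0,0]],[50,[0.03,0.3,0.45],[0,0,0]],[50,[0.03,0.3,0.45],[0,0,0]],[50,[0.03,0.3,0.45],[0,0,0]]]}}

```text
time: 40.18
tool_pos: [0.5305, -0.2264, 0.254]
tool_rot: [0.001, 0.746, 0.666, 0.0]
contact_force: [0.5, -0.4, -0.1]
gripper_width: 0.588
grasp_force: 0.0
```

```bash
python3 dr.py; python3 go.py .6102,.0412,.14,83.2
```

```text
in drawer [(0.5161, -0.3565, 26.9, 25.0, -6.6), (0.5215, -0.3169, 41.4, 27.5, 82.9), (0.4688, -0.218, 58.9, 3.9, 83.0), (0.5232, -0.1833, 114.7, 10.4, -8.4)]
floor z 0.09447601932365564
at [ 0.5303 -0.2274  0.2537] yaw 83.4 F [ 0.8 -0.4 -0.3] w 0.58639303264114
-> (0.604, -0.0105, 0.14, 83.2) d [ 0.246  0.723 -0.379] turn -0.002 rows 6.1 0.0
at [ 0.5303 -0.2274  0.2537] yaw 83.4 F [ 0.8 -0.4 -0.3] w 0.58639303264114
-> [0.6102, 0.0412, 0.14, 83.2] d [ 0.266  0.895 -0.379] turn -0.002 rows 7.3 0.0
```

{"api": "arm_command", "payload": {"rows": [[50,[0.03,0.12,0],[0,0,0]],[50,[0.07,0.25,0],[0,0,0]],[50,[0.11,0.38,-0.02],[0,0,0]],[50,[0.16,0.51,-0.08],[0,0,0]],[50,[0.2,0.64,-0.16],[0,0,0]],[50,[0.24,0.77,-0.25],[0,0,0]],[50,[0.266,0.86,-0.34],[0,0,0]],[50,[0.266,0.895,-0.379],[0,0,0]],[50,[0.266,0.895,-0.379],[0,0,0]],[50,[0.266,0.895,-0.379],[0,0,0]],[50,[0.266,0.895,-0.379],[0,0,0]]]}}

```text
time: 41.15
tool_pos: [0.6107, 0.0394, 0.1403]
tool_rot: [0.001, 0.747, 0.664, 0.0]
contact_force: [0.2, -0.1, 0.6]
gripper_width: 0.584
grasp_force: 0.0
```

```bash
python3 tb.py 2
```

```text
relay [(0.6113, 0.0417, 38.5, 27.6, 83.3)]
at [0.6111 0.0392 0.1411] yaw 83.2 F [0.1 0.9 0.9] w 0.585497568858502
-> (0.6102, 0.0412, 0.058, 83.2) d [-0.003  0.007 -0.277] turn -0.001 rows 2.0 0.0
```

{"api": "arm_command", "payload": {"rows": [[50,[0,0.007,-0.1],[0,0,0]],[50,[0,0.007,-0.2],[0,0,0]],[50,[0,0.007,-0.257],[0,0,0]],[50,[0,0.007,-0.273],[0,0,0]],[50,[0,0.007,-0.273],[0,0,0]],[20,[0,0.007,-0.273],[0,0,0]],[20,[0,0.007,-0.273],[0,0,0]],[20,[0,0.007,-0.273],[0,0,0]],[20,[0,0.007,-0.273],[0,0,0]],[20,[0,0.007,-0.273],[0,0,0]],[20,[0,0.007,-0.273],[0,0,0]]]}}

```text
time: 42.12
tool_pos: [0.6121, 0.0425, 0.0607]
tool_rot: [0.002, 0.747, 0.665, 0.002]
contact_force: [-1.2, -1.6, 5.9]
gripper_width: 0.312
grasp_force: 61.9
```

{"api": "arm_command", "payload": {"rows": [[20,[0,0,0.08],[0,0,0]],[20,[0,0,0.2],[0,0,0]],[20,[0,0,0.32],[0,0,0]],[20,[-0.02,-0.06,0.44],[0,0,0]],[20,[-0.05,-0.16,0.53],[0,0,0]],[20,[-0.08,-0.28,0.58],[0,0,0]],[20,[-0.12,-0.41,0.58],[0,0,0]],[20,[-0.16,-0.54,0.58],[0,0,0]],[20,[-0.2,-0.67,0.58],[0,0,0]],[20,[-0.24,-0.79,0.58],[0,0,0]],[20,[-0.26,-0.9,0.58],[0,0,0]],[20,[-0.26,-0.9,0.58],[0,0,0]]]}}

```text
time: 43.12
tool_pos: [0.5305, -0.2322, 0.2322]
tool_rot: [0.001, 0.749, 0.663, -0.001]
contact_force: [-0.6, 0.0, -1.5]
gripper_width: 0.313
grasp_force: 61.2
```

{"api": "arm_command", "payload": {"rows": [[20,[-0.01,-0.08,0],[0,0,0]],[20,[-0.016,-0.137,-0.08],[0,0,0]],[20,[-0.016,-0.137,-0.18],[0,0,0]],[20,[-0.016,-0.137,-0.2],[0,0,0]],[20,[-0.016,-0.137,-0.2],[0,0,0]],[20,[-0.016,-0.137,-0.2],[0,0,0]],[20,[-0.016,-0.137,-0.2],[0,0,0]]]}}

```text
time: 43.7
tool_pos: [0.5283, -0.268, 0.1738]
tool_rot: [0.001, 0.747, 0.665, 0.0]
contact_force: [-1.3, 0.3, 0.1]
gripper_width: 0.315
grasp_force: 61.1
```

```bash
python3 go.py .527,-.270,.1185,83.1
```

```text
at [ 0.5283 -0.268   0.1738] yaw 83.4 F [-1.3  0.3  0.1] w 0.31468578018112725
-> [0.527, -0.27, 0.1185, 83.1] d [-0.004 -0.007 -0.184] turn -0.003 rows 1.3 0.0
```

{"api": "arm_command", "payload": {"rows": [[20,[-0.004,-0.005,0],[0,0,0]],[20,[-0.004,-0.005,-0.06],[0,0,0]],[20,[-0.004,-0.005,-0.11],[0,0,0]],[20,[-0.004,-0.005,-0.15],[0,0,0]],[20,[-0.004,-0.005,-0.172],[0,0,0]],[20,[-0.004,-0.005,-0.183],[0,0,0]],[20,[-0.004,-0.005,-0.183],[0,0,0]],[20,[-0.004,-0.005,-0.183],[0,0,0]],[46,[-0.004,-0.005,-0.183],[0,0,0]],[46,[-0.004,-0.005,-0.183],[0,0,0]],[46,[-0.004,-0.005,-0.183],[0,0,0]]]}}

```text
time: 44.62
tool_pos: [0.5261, -0.2699, 0.1171]
tool_rot: [0.0, 0.747, 0.665, 0.0]
contact_force: [-0.3, 0.2, 1.1]
gripper_width: 0.539
grasp_force: 0.0
```

{"api": "arm_command", "payload": {"rows": [[46,[0,0,0.05],[0,0,0]],[46,[0,0,0.15],[0,0,0]],[50,[0,0,0.27],[0,0,0]],[50,[0,0,0.38],[0,0,0]],[50,[0,0.05,0.45],[0,0,0]],[50,[0.02,0.18,0.45],[0,0,0]],[50,[0.03,0.3,0.45],[0,0,0]],[50,[0.03,0.3,0.45],[0,0,0]],[50,[0.03,0.3,0.45],[0,0,0]]]}}

```text
time: 45.37
tool_pos: [0.5351, -0.1784, 0.2521]
tool_rot: [0.0, 0.746, 0.666, -0.0]
contact_force: [0.0, -0.6, 0.1]
gripper_width: 0.584
grasp_force: 0.0
```

```bash
python3 dr.py; python3 go.py .6163,.0927,.14,83.2
```

```text
in drawer [(0.5239, -0.3074, 26.7, 24.8, -6.5), (0.5261, -0.2693, 39.8, 27.7, 83.5), (0.4722, -0.2008, 19.7, 3.5, 84.3), (0.5243, -0.1828, 114.7, 13.2, -7.8)]
floor z 0.09448403748687144
at [ 0.535  -0.1794  0.2519] yaw 83.4 F [-0.4 -0.2 -0.1] w 0.5835126070344497
-> (0.604, -0.0105, 0.14, 83.2) d [ 0.23   0.563 -0.373] turn -0.002 rows 5.1 0.0
at [ 0.535  -0.1794  0.2519] yaw 83.4 F [-0.4 -0.2 -0.1] w 0.5835126070344497
-> [0.6163, 0.0927, 0.14, 83.2] d [ 0.271  0.907 -0.373] turn -0.002 rows 7.3 0.0
```

{"api": "arm_command", "payload": {"rows": [[50,[0.03,0.12,0],[0,0,0]],[50,[0.07,0.25,0],[0,0,0]],[50,[0.11,0.38,-0.02],[0,0,0]],[50,[0.16,0.51,-0.08],[0,0,0]],[50,[0.2,0.64,-0.16],[0,0,0]],[50,[0.24,0.77,-0.25],[0,0,0]],[50,[0.271,0.87,-0.34],[0,0,0]],[50,[0.271,0.907,-0.373],[0,0,0]],[50,[0.271,0.907,-0.373],[0,0,0]],[50,[0.271,0.907,-0.373],[0,0,0]],[50,[0.271,0.907,-0.373],[0,0,0]]]}}

```text
time: 46.33
tool_pos: [0.6169, 0.091, 0.1404]
tool_rot: [0.0, 0.747, 0.664, -0.0]
contact_force: [0.7, 0.3, 0.1]
gripper_width: 0.585
grasp_force: 0.0
```

```bash
python3 tb.py 3
```

```text
relay [(0.6173, 0.0936, 39.5, 27.3, 82.6)]
at [0.6173 0.0907 0.1413] yaw 83.2 F [-0.2  0.3 -0.3] w 0.5863302229706951
-> (0.6163, 0.0927, 0.058, 83.2) d [-0.003  0.007 -0.278] turn -0.0 rows 2.0 0.0
```

{"api": "arm_command", "payload": {"rows": [[50,[0,0.008,-0.1],[0,0,0]],[50,[0,0.008,-0.2],[0,0,0]],[50,[0,0.008,-0.257],[0,0,0]],[50,[0,0.008,-0.273],[0,0,0]],[50,[0,0.008,-0.273],[0,0,0]],[20,[0,0.008,-0.273],[0,0,0]],[20,[0,0.008,-0.273],[0,0,0]],[20,[0,0.008,-0.273],[0,0,0]],[20,[0,0.008,-0.273],[0,0,0]],[20,[0,0.008,-0.273],[0,0,0]],[20,[0,0.008,-0.273],[0,0,0]]]}}

```text
time: 47.3
tool_pos: [0.6184, 0.0945, 0.0611]
tool_rot: [0.002, 0.747, 0.665, 0.002]
contact_force: [0.2, -1.6, 6.5]
gripper_width: 0.309
grasp_force: 62.2
```

{"api": "arm_command", "payload": {"rows": [[20,[0,0,0.08],[0,0,0]],[20,[0,0,0.2],[0,0,0]],[20,[0,0,0.32],[0,0,0]],[20,[-0.02,-0.06,0.44],[0,0,0]],[20,[-0.05,-0.16,0.53],[0,0,0]],[20,[-0.08,-0.28,0.58],[0,0,0]],[20,[-0.12,-0.41,0.58],[0,0,0]],[20,[-0.16,-0.54,0.58],[0,0,0]],[20,[-0.2,-0.67,0.58],[0,0,0]],[20,[-0.24,-0.79,0.58],[0,0,0]],[20,[-0.26,-0.9,0.58],[0,0,0]],[20,[-0.26,-0.9,0.58],[0,0,0]]]}}

```text
time: 48.3
tool_pos: [0.5369, -0.1802, 0.2325]
tool_rot: [0.001, 0.749, 0.663, -0.001]
contact_force: [0.0, 0.4, -1.1]
gripper_width: 0.31
grasp_force: 61.4
```

{"api": "arm_command", "payload": {"rows": [[20,[-0.01,-0.08,0],[0,0,0]],[20,[-0.02,-0.152,-0.08],[0,0,0]],[20,[-0.02,-0.152,-0.18],[0,0,0]],[20,[-0.02,-0.152,-0.2],[0,0,0]],[20,[-0.02,-0.152,-0.2],[0,0,0]],[20,[-0.02,-0.152,-0.2],[0,0,0]],[20,[-0.02,-0.152,-0.2],[0,0,0]]]}}

```text
time: 48.88
tool_pos: [0.5334, -0.2205, 0.1741]
tool_rot: [0.001, 0.747, 0.665, 0.001]
contact_force: [-0.3, 0.4, -0.1]
gripper_width: 0.313
grasp_force: 61.4
```

```bash
python3 go.py .532,-.2225,.1175,83.1
```

```text
at [ 0.5334 -0.2205  0.1741] yaw 83.4 F [-0.3  0.4 -0.1] w 0.3131210937149683
-> [0.532, -0.2225, 0.1175, 83.1] d [-0.005 -0.007 -0.189] turn -0.003 rows 1.4 0.0
```

{"api": "arm_command", "payload": {"rows": [[20,[-0.004,-0.005,0],[0,0,0]],[20,[-0.004,-0.005,-0.06],[0,0,0]],[20,[-0.004,-0.005,-0.11],[0,0,0]],[20,[-0.004,-0.005,-0.15],[0,0,0]],[20,[-0.004,-0.005,-0.174],[0,0,0]],[20,[-0.004,-0.005,-0.184],[0,0,0]],[20,[-0.004,-0.005,-0.184],[0,0,0]],[20,[-0.004,-0.005,-0.184],[0,0,0]],[46,[-0.004,-0.005,-0.184],[0,0,0]],[46,[-0.004,-0.005,-0.184],[0,0,0]],[46,[-0.004,-0.005,-0.184],[0,0,0]]]}}

```text
time: 49.8
tool_pos: [0.5311, -0.2224, 0.1169]
tool_rot: [0.0, 0.747, 0.665, -0.0]
contact_force: [-0.1, 0.1, -0.6]
gripper_width: 0.538
grasp_force: 0.0
```

{"api": "arm_command", "payload": {"rows": [[46,[0,0,0.05],[0,0,0]],[46,[0,0,0.15],[0,0,0]],[50,[0,0,0.27],[0,0,0]],[50,[0,0,0.38],[0,0,0]],[50,[-0.05,0,0.5],[0,0,0]],[50,[-0.15,-0.02,0.6],[0,0,0]],[30,[-0.28,-0.05,0.6],[0,0,0]],[10,[-0.4,-0.08,0.6],[0,0,0]],[0,[-0.5,-0.1,0.6],[0,0,0]],[0,[-0.5,-0.1,0.6],[0,0,0]],[0,[-0.5,-0.1,0.6],[0,0,0]]]}}

```text
time: 50.72
tool_pos: [0.3802, -0.2527, 0.2971]
tool_rot: [0.001, 0.748, 0.664, 0.0]
contact_force: [0.0, -0.2, 0.2]
gripper_width: 0.004
grasp_force: 0.0
```

Run:
```python
from h import *
import go
f=grab('wrist','w5'); w=cloud(f); t=grab('top')
b=(w[:,:,1]<-.17)&(w[:,:,1]>-.42)&(w[:,:,0]>.465)&(w[:,:,0]<.58)
print('in drawer',rect(f,b&(w[:,:,2]>.128)&(w[:,:,2]<.1425),.137))
T=cloud(t); b=(T[:,:,1]<-.2)&(T[:,:,1]>-.37)&(T[:,:,0]>.38)&(T[:,:,0]<.435); print('top bar',rect(t,b&(T[:,:,2]>.115)&(T[:,:,2]<.145),.137))
b=(w[:,:,1]<-.2)&(w[:,:,1]>-.37)&(w[:,:,0]>.38)&(w[:,:,0]<.43); print('bar',rect(f,b&(w[:,:,2]>.118)&(w[:,:,2]<.145),.137))
go.go((.36,-.277,.13,83.1))
```

```text
in drawer [(0.5552, -0.415, 54.4, 9.4, -6.9), (0.515, -0.3666, 40.3, 31.0, 83.2), (0.5213, -0.318, 38.5, 31.1, 83.4), (0.5247, -0.271, 37.7, 31.1, 83.2), (0.5286, -0.2246, 36.8, 31.0, 83.2)]
top bar [(0.4165, -0.2602, 70.7, 25.6, 74.6)]
bar [(0.4134, -0.2832, 120.4, 31.8, 90.0)]
at [ 0.3814 -0.2523  0.2968] yaw 83.3 F [ 0.4 -0.7  0.4] w -0.0015040671794135858
-> (0.36, -0.277, 0.13, 83.1) d [-0.071 -0.082 -0.556] turn -0.003 rows 4.1 0.0
```

View pics/w5.png

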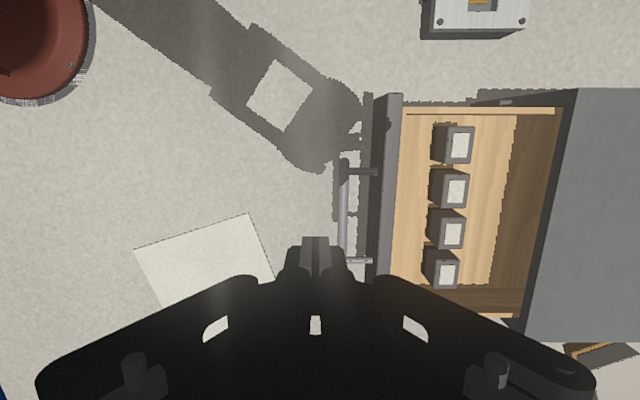

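All four relays stand upright in the drawer, at (455,145), (450,187), (447,231) and (441,268). The handle bar is at (343,215). Now I go in front of the bar and push.

{"api": "arm_command", "payload": {"rows": [[0,[-0.06,-0.04,-0.05],[0,0,0]],[0,[-0.088,-0.082,-0.15],[0,0,0]],[0,[-0.088,-0.082,-0.27],[0,0,0]],[0,[-0.088,-0.082,-0.39],[0,0,0]],[0,[-0.088,-0.082,-0.5],[0,0,0]],[0,[-0.088,-0.082,-0.6],[0,0,0]],[0,[-0.088,-0.082,-0.61],[0,0,0]],[0,[-0.088,-0.082,-0.61],[0,0,0]],[0,[-0.088,-0.082,-0.61],[0,0,0]]]}}

```text
time: 51.57
tool_pos: [0.3558, -0.2774, 0.1152]
tool_rot: [0.001, 0.747, 0.665, 0.0]
contact_force: [-0.8, -1.6, 1.1]
gripper_width: 0.001
grasp_force: 0.0
```

{"api": "arm_command", "payload": {"rows": [[0,[0.02,-0.003,0],[0,0,0]],[0,[0.04,-0.005,0],[0,0,0]],[0,[0.06,-0.007,0],[0,0,0]],[0,[0.08,-0.01,0],[0,0,0]],[0,[0.1,-0.012,0],[0,0,0]],[0,[0.12,-0.015,0],[0,0,0]],[0,[0.14,-0.017,0],[0,0,0]],[0,[0.16,-0.02,0],[0,0,0]],[0,[0.18,-0.022,0],[0,0,0]],[0,[0.2,-0.025,0],[0,0,0]],[0,[0.22,-0.027,0],[0,0,0]],[0,[0.24,-0.03,0],[0,0,0]]]}}

```text
time: 52.57
tool_pos: [0.4273, -0.2859, 0.1138]
tool_rot: [-0.0, 0.747, 0.665, 0.0]
contact_force: [-0.3, 1.0, 2.0]
gripper_width: -0.002
grasp_force: 0.7
```

```bash
python3 go.py .54,-.30,.113
```

```text
at [ 0.4273 -0.2859  0.1138] yaw 83.3 F [-0.3  1.   2. ] w -0.001670529426668996
-> [0.54, -0.3, 0.113] d [ 0.376 -0.047 -0.003] turn 0 rows 2.7 0.0
```

{"api": "arm_command", "payload": {"rows": [[0,[0.02,-0.003,0],[0,0,0]],[0,[0.04,-0.005,0],[0,0,0]],[0,[0.06,-0.007,0],[0,0,0]],[0,[0.08,-0.01,0],[0,0,0]],[0,[0.1,-0.012,0],[0,0,0]],[0,[0.12,-0.015,0],[0,0,0]],[0,[0.14,-0.017,0],[0,0,0]],[0,[0.16,-0.02,0],[0,0,0]],[0,[0.18,-0.022,0],[0,0,0]],[0,[0.2,-0.025,0],[0,0,0]],[0,[0.22,-0.027,0],[0,0,0]],[0,[0.24,-0.03,0],[0,0,0]]]}}

```text
time: 53.57
tool_pos: [0.4992, -0.2948, 0.1137]
tool_rot: [-0.0, 0.747, 0.665, 0.0]
contact_force: [-0.4, 2.1, 0.1]
gripper_width: -0.004
grasp_force: 0.7
```

Run:
```python
from h import *
import go
go.go((.54,-.30,.113)); s=grab('scene','s5'); cv2.imwrite('pics/s5c.png',cv2.resize(s['color'][60:280,40:340,::-1],(750,550)))
```

```text
at [ 0.4992 -0.2948  0.1137] yaw 83.3 F [-0.4  2.1  0.1] w -0.004417012676026992
-> (0.54, -0.3, 0.113) d [ 0.136 -0.017 -0.002] turn 0 rows 1.0 0.0
```

View pics/s5c.png

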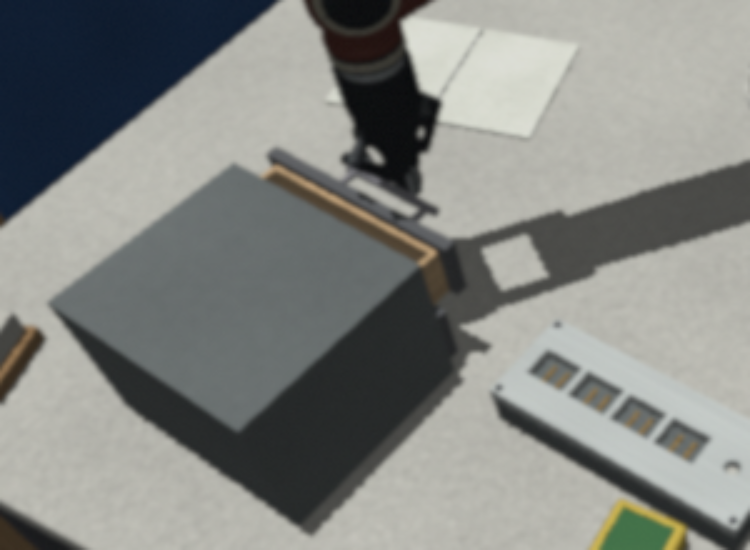

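The drawer is mostly shut, with about 40 mm left (gap along (270,170)–(440,250)), and the pusher is on the bar at (400,190). I continue slowly.

{"api": "arm_command", "payload": {"rows": [[0,[0.015,-0.002,0],[0,0,0]],[0,[0.03,-0.004,0],[0,0,0]],[0,[0.045,-0.006,0],[0,0,0]],[0,[0.06,-0.008,0],[0,0,0]],[0,[0.075,-0.01,0],[0,0,0]],[0,[0.085,-0.011,0],[0,0,0]],[0,[0.095,-0.012,0],[0,0,0]],[0,[0.105,-0.013,0],[0,0,0]],[0,[0.105,-0.013,0],[0,0,0]]]}}

```text
time: 54.37
tool_pos: [0.5309, -0.299, 0.114]
tool_rot: [0.0, 0.747, 0.665, 0.0]
contact_force: [-0.6, -0.1, 0.5]
gripper_width: 0.003
grasp_force: 0.0
```

{"api": "arm_command", "payload": {"rows": [[0,[0.005,-0.001,0],[0,0,0]],[0,[0.01,-0.001,0],[0,0,0]],[0,[0.015,-0.002,0],[0,0,0]],[0,[0.015,-0.002,0],[0,0,0]]]}}

```text
time: 54.7
tool_pos: [0.5332, -0.2993, 0.1138]
tool_rot: [-0.002, 0.747, 0.665, -0.001]
contact_force: [-6.3, 1.1, 3.9]
gripper_width: -0.001
grasp_force: 3.7
```

{"api": "arm_command", "payload": {"rows": [[0,[0.004,-0.001,0],[0,0,0]],[0,[0.008,-0.001,0],[0,0,0]],[0,[0.008,-0.001,0],[0,0,0]],[0,[0.008,-0.001,0],[0,0,0]]]}}

```text
time: 55.03
tool_pos: [0.5334, -0.2993, 0.1138]
tool_rot: [-0.004, 0.747, 0.665, -0.003]
contact_force: [-16.4, 2.8, 8.8]
gripper_width: 0.0
grasp_force: 8.1
```

{"api": "arm_command", "payload": {"rows": [[0,[-0.02,0.002,0],[0,0,0]],[0,[-0.08,0.01,0],[0,0,0]],[0,[-0.2,0.02,0],[0,0,0]],[0,[-0.32,0.04,0.05],[0,0,0]],[0,[-0.42,0.05,0.15],[0,0,0]],[0,[-0.42,0.05,0.3],[0,0,0]],[0,[-0.42,0.05,0.4],[0,0,0]],[0,[-0.42,0.05,0.5],[0,0,0]],[0,[-0.42,0.05,0.5],[0,0,0]]]}}

```text
time: 55.78
tool_pos: [0.4135, -0.287, 0.2726]
tool_rot: [0.007, 0.747, 0.665, 0.001]
contact_force: [-0.7, -1.3, 0.4]
gripper_width: 0.0
grasp_force: 0.0
```

Run:
```python
from h import *
import go
t=grab('top'); s=grab('scene','s6'); cv2.imwrite('pics/s6.png',np.hstack([cv2.resize(s['color'][40:330,60:540,::-1],(400,400)),cv2.resize(t['color'][80:280,160:510,::-1],(400,400))]))
f=grab('wrist'); w=cloud(f)
b=(w[:,:,1]<-.2)&(w[:,:,1]>-.42)&(w[:,:,0]>.52)&(w[:,:,0]<.62)
print('bar',rect(f,b&(w[:,:,2]>.122)&(w[:,:,2]<.142),.137)); print('panel',rect(f,b&(w[:,:,2]>.15)&(w[:,:,2]<.163),.157)); 
b=(w[:,:,1]<-.1)&(w[:,:,0]>.5); print('cabtop',rect(f,b&(w[:,:,2]>.164)&(w[:,:,2]<.176),.17)); go.go((.4,-.3,.26))
```

```text
bar [(0.5664, -0.3089, 225.0, 48.3, 83.1)]
panel [(0.5904, -0.3098, 222.3, 19.5, 83.0), (0.6041, -0.3118, 226.1, 5.2, 83.0)]
cabtop [(0.6586, -0.3194, 259.2, 128.0, 83.4)]
at [ 0.4112 -0.2847  0.2637] yaw 83.3 F [-0.4  0.8  0.3] w -0.0011102909440558033
-> (0.4, -0.3, 0.26) d [-0.037 -0.051 -0.012] turn 0 rows 0.5 0.0
```

View pics/s6.png

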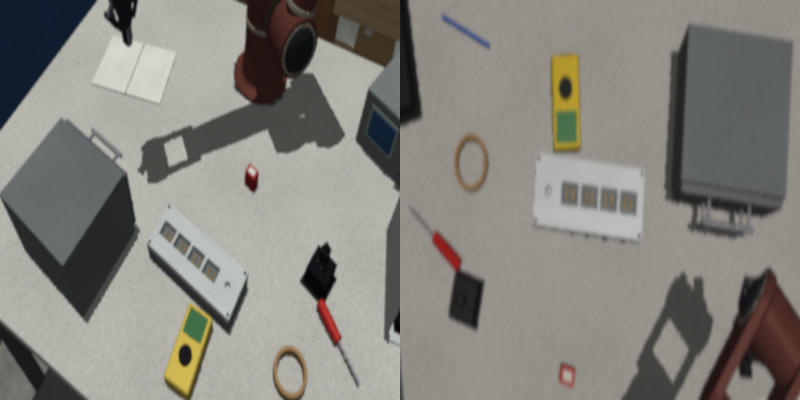

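The drawer is shut (left crop handle at (105,143)), the bays are empty, the stylus is in its stand at (320,270), and the bystanders are where they were. I'm handing it in.

```bash
python3 -c "
from h import *
print(manip.job_done())"
```

```text
the job is handed in; nothing more can be done
None
```

The job is handed in at about 56 s of the 210 s allowed: all four relays were loaded, the button was held on its stop for about 3 s, the stylus is back in its stand, and the relays stood upright in the drawer before it was pushed shut to its stop; the meter, tape and screwdriver look untouched.

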